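# Level packing stand from two tapered offcuts

## Task

Build a level packing stand on the plywood crate base for a drive that is to be crated. First lay the plain wooden wedge flat side down inside the blue outline, lined up with it (either way round); then turn the rubber-faced wedge over and stack it squarely on the plain one, slope on slope with its thick end over the thin end, so that its rubber face is on top and level. Set the pieces down without dropping them or letting them topple, and leave the carton, the tape and the contactor where they are.

Things in the scene. Friction and masses are not known exactly. Their poses are not given: they have to be found in the camera images.
- outline (a point): Centre of the blue outline painted on the deck of the crate base, on the deck's top face, 30 mm above the bench. The base is fixed: plywood deck 200 mm (its x) by 150 mm (its y) on two battens. The outline is 114 mm (x) by 58 mm (y) and is centred on the deck. z is up.
- plain_mid (a point): Plain pale wooden wedge, loose: 100 mm long (its x), 44 mm wide (its y), flat face below (-z), sloping face above, 30 mm thick half-way along. This point is half-way along and across, 15 mm above the flat face. It starts lying on its flat face on the bench.
- padded_mid (a point): Rubber-faced wedge of browner wood, loose: 90 mm long (its x), 56 mm wide (its y), 33 mm thick half-way along; 5 mm of black rubber covers its flat face (-z), the opposite face slopes. This point is half-way along and across, 16.5 mm from the rubber face. It starts rubber face down on the bench (z up); when finished its z points down.
- carton: Bystander: small cardboard carton 70 x 100 x 55 mm high; origin under its centre.
- tape: Bystander: roll of amber packing tape lying flat, 90 mm across, 48 mm high; origin under its centre.
- contactor: Bystander: grey contactor with a black top, 60 x 45 x 59 mm high; origin under its centre.
- plain: The plain wedge again (about 90 g), origin at the centre of its flat face. 20 mm thick at the thin end (-x), rising by a slope of 0.2 rad to about 39 mm at the thick end (+x). The two long sides (y = -22 and +22 mm) are flat, parallel and upright.
- padded: The rubber-faced wedge again (about 120 g), origin at the centre of its rubber face. 24 mm thick in all at the thin end (-x), slope 0.2 rad, about 41 mm at the thick end (+x). Long sides (y = -28, +28 mm) flat and parallel. The thick end is flat, square to the rubber, about 40 x 56 mm: the wedge can stand on it, 90 mm tall.
Things that resemble listed ones, but are neither listed nor needed, are in the scene too. What is shaped like the plain but green is not meant.

How it is judged:
By the outcome, as a careful person would: the job done as asked, in the order asked, and still so for the second after the job is handed in, with the robot touching nothing.
It also fails if it takes over 72 s, if anything falls off the work surface, if the arm or the gripper's body presses on something with over 40 N, if the wrist force passes 120 N, or if a joint passes its speed limit or range.

## Robot

A 6-joint arm with a two-finger parallel gripper is mounted at the origin on the work surface. World frame = base frame: x ahead of the robot, y to its left, z up, the work surface at z = 0. Lengths are in mm, angles in rad, forces in N, time in s.
With the tool pointing down it reaches from about 400 to 925 mm from the base axis. Payload 12.5 kg.
Tool frame: the origin (TCP) lies between the finger pads; the fingertips stand 19 mm ahead of it and the grasp point (between the pads) is the TCP (env.tips_ahead is the distance from the TCP to the fingertips, in mm); z points along the fingers, y is the line along which they close (so a half turn about z gives the same grasp; the last joint's range is limited). The gripper opens to 95 mm and grips with 3 to 60 N. Pads are 20 mm wide; open, the fingers measure 119 mm over their backs; the gripper's body (75 mm by 180 mm) begins 59 mm behind the grasp point.
Start: joints at [-1.24, 0.491, 1.559, -0, 1.092, -0.106], TCP at [264.425, -566.325, 233.661] pointing down, gripper open.
Joint ranges: [-3.1, 3.1], [-0.84, 2.19], [0.05, 2.79], [-1.13, 4.28], [0.06, 2.93], [-2.69, 2.69]. Speed limits (rad/s): [2.22, 2.22, 2.79, 3.14, 3.14, 3.14].

## Interface

Orientations are given as [roll, pitch, yaw] about the fixed x, y, z axes, in that order (R = Rz(yaw) Ry(pitch) Rx(roll)).
In Python, from cell import env gives the robot as it stands.
- The arm moves only by the shell command python3 -m crank 'ROWS'. ROWS is JSON, a list of rows, each a list of 5 numbers: the shift along the tool's x, y, z in mm, then the turn about the tool's z in degrees, then the finger opening in mm, from 0 to 95.1. In form: [[dx, dy, dz, yaw, grip], ...]. A call has 1 to 10 rows; each row is the pose to reach, as a shift and turn from the pose commanded when the call began, along the tool's axes at that moment; what a row does not reach only later rows make up. A row lasts 1/12 s, in which the tool goes at most 41.7 mm and 7.16 degrees, less where a joint would pass 70% of its speed; a pose out of reach is approached as far as the arm can. A call with a gripper value outside its range is refused whole. The fingers move at their own pace and stop on an object; the grip force is fixed at half the most. Time passes only in rows, so rows that repeat a pose let the fingers close. It gives the time, the measured TCP pose, the force, the opening and the grip force at its end, in the units of the state.
- env.state(): the state, without advancing time (a new reading comes with each control period).
- env.read_camera(name): name is "side" or "top" or "wrist"; returns a dict with "img" (420x560x3 uint8, blue, green, red), "K" (3x3 intrinsics, pixels), "pose" (4x4, takes a point from camera to world coordinates). Camera axes: x right, y down, z forward; pixel columns grow to the right and rows downward; lengths in mm; the calibration is good to about 2 mm. A picture is of the moment at which its call begins. There is no depth.
- env.job_done(): hands the job in; it is judged then, once.
The state is a dict: "t": time; "joints": joint angles; "qvel": joint speeds; "tau": joint torques, N m; "eef_pos": TCP position; "tcp_rot": TCP orientation; "ft_force": force on the tool from outside, world axes, zero at the start; "moment": the same for the moment, N m; "opening": opening from 0.0 (shut) to 1.0 (fully open); "grip_force": force on a finger pad.
Only numpy, scipy, OpenCV 4.12 (cv2) and the standard library are available. Lean on these libraries where they do the work, as an engineer would, in place of code of your own. Each camera call takes 0.05 s, during which the arm holds its last target. There are 200 camera calls.

## Working session

There is one attempt and no reset: what is moved stays moved. The work goes in short steps, Python scripts to look and compute and a shell command to move; the robot and the scene stay as the last step left them, time stands still between calls to the robot, and variables do not carry over. Pictures are saved under pics/ and viewed, at most 10 in all, crops included, and the job is handed in when it is done.

```bash
mkdir -p pics; cat > h.py <<'E'
import numpy as np, cv2
from cell import env
def shot(n,f=None):
    c=env.read_camera(n)
    if f: cv2.imwrite('pics/'+f,c['img'])
    return c
def ray(c,uv,z):
    "pixels -> points on plane z"
    uv=np.atleast_2d(uv).astype(float)
    d=np.c_[uv,np.ones(len(uv))]@np.linalg.inv(c['K']).T@c['pose'][:3,:3].T
    o=c['pose'][:3,3]
    return o+d*((z-o[2])/d[:,2])[:,None]
def proj(c,p):
    q=(np.atleast_2d(p)-c['pose'][:3,3])@c['pose'][:3,:3]@c['K'].T
    return q[:,:2]/q[:,2:]
E
python3 - <<'E'
from h import *
a=shot('top','top0.png');b=shot('side','side0.png')
for c in(a,b): print(c['pose'].round(2).tolist(),c['K'].tolist())
print(env.state())
E
```

```text
[[-0.02, -0.99, 0.14, 441.33], [-1.0, 0.02, -0.0, -6.77], [0.0, -0.14, -0.99, 974.8], [0.0, 0.0, 0.0, 1.0]] [[468.6350809591862, 0.0, 278.8730662162522], [0.0, 468.6350809591862, 211.06989648449755], [0.0, 0.0, 1.0]]
[[-0.81, -0.44, 0.39, 222.04], [-0.59, 0.6, -0.54, 541.7], [0.01, -0.67, -0.74, 793.89], [0.0, 0.0, 0.0, 1.0]] [[505.7648406807208, 0.0, 291.6472375709504], [0.0, 505.7648406807208, 216.23406111363954], [0.0, 0.0, 1.0]]
{'t': 0.1, 'joints': array([-1.23959523e+00,  4.91496972e-01,  1.55941547e+00, -3.76191433e-05,
        1.09168705e+00, -1.05589945e-01]), 'qvel': array([ 7.64237086e-04, -1.12461923e-04, -3.52534249e-03,  6.81700686e-04,
        4.37287750e-04,  3.95351155e-05]), 'tau': array([ 2.72881371e-03, -6.13621187e+01, -2.58606684e+01,  6.93399506e-02,
        4.70374105e-02, -4.69106396e-05]), 'eef_pos': array([ 264.34726532, -566.11599213,  233.11231994]), 'tcp_rot': array([-3.14058790e+00, -7.29346538e-05,  4.36808368e-01]), 'ft_force': array([-0.26224162,  0.89604817,  1.02380747]), 'moment': array([ 0.02135371,  0.01495598, -0.02949468]), 'grip_force': 0.0, 'opening': 0.9998908605118481}
```

View pics/top0.png

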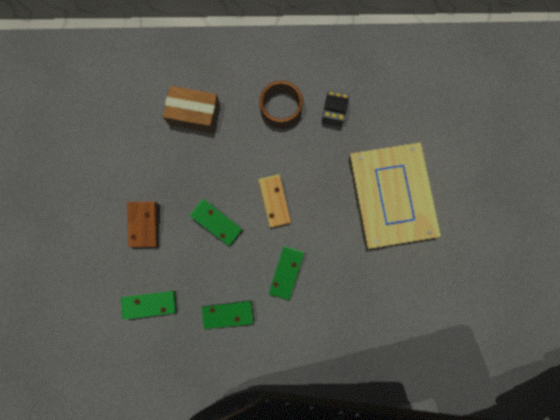

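View pics/side0.png

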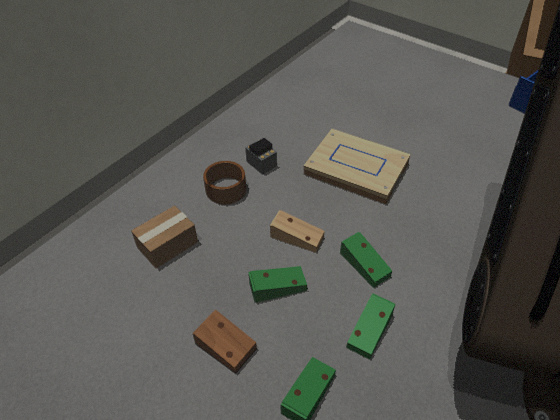

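```bash
cat >> h.py <<'E'
def near(c,uv,lo,hi):
    "contour of the HSV-mask blob at pixel uv"
    m=cv2.inRange(cv2.cvtColor(c['img'],cv2.COLOR_BGR2HSV),np.array(lo),np.array(hi))
    m=cv2.morphologyEx(m,cv2.MORPH_CLOSE,np.ones((5,5)))
    cs=[k for k in cv2.findContours(m,0,cv2.CHAIN_APPROX_NONE)[0] if cv2.contourArea(k)>100]
    return max(cs,key=lambda k:cv2.pointPolygonTest(k,uv,True))
E
python3 - <<'E'
from h import *
a=shot('top');b=shot('side')
for c,pts in((a,[(282,195),(150,220),(386,200),(360,200)]),(b,[(297,226),(232,335),(345,150)])):
    hsv=cv2.cvtColor(c['img'],cv2.COLOR_BGR2HSV)
    print([hsv[v,u].tolist() for u,v in pts])
    for u,v in pts[:2]:
        k=near(c,(u,v),(3,70,50),(28,255,255))
        r=cv2.minAreaRect(k); q=cv2.approxPolyDP(k,4,True)[:,0]
        print(cv2.contourArea(k),r,q.tolist(),'\n z0',ray(c,q,20 if 1 else 0)[:,:2].round().tolist())
k=near(a,(395,195),(95,90,60),(130,255,255));r=cv2.minAreaRect(k);print(r)
p=ray(a,cv2.boxPoints(r),30);print(p.round(1).tolist(),p.mean(0))
k=near(b,(358,160),(95,90,60),(130,255,255));r=cv2.approxPolyDP(k,3,True)[:,0];print(r.tolist())
p=ray(b,r,30);print(p.round(1).tolist(),p.mean(0))
for n,c,bx in(('t',a,(110,165,190,90)),('s',b,(180,200,160,180))):
    x,y,w,h=bx; cv2.imwrite(f'pics/crop_{n}.png',cv2.resize(c['img'][y:y+h,x:x+w],None,fx=4 if n=='t' else 3.3,fy=4 if n=='t' else 3.3,interpolation=2))
E
```

```text
[[18, 147, 167], [12, 182, 122], [25, 113, 169], [25, 106, 159]]
1099.5 ((274.3704833984375, 200.82460021972656), (51.3620719909668, 23.018451690673828), 76.75948333740234) [[278, 174], [258, 180], [270, 227], [290, 222]] 
 z0 [[653.0, -10.0], [641.0, 32.0], [542.0, 8.0], [552.0, -33.0]]
1298.0 ((141.2110137939453, 224.0415802001953), (46.7821159362793, 29.371814727783203), 88.15238952636719) [[127, 202], [128, 246], [155, 247], [155, 202]] 
 z0 [[599.0, 303.0], [509.0, 298.0], [506.0, 243.0], [598.0, 245.0]]
[[16, 95, 159], [13, 126, 113], [23, 69, 160]]
1252.0 ((295.7389831542969, 232.64877319335938), (53.15054702758789, 27.797529220581055), 24.775142669677734) [[279, 211], [270, 225], [271, 236], [316, 251], [323, 231]] 
 z0 [[660.0, -21.0], [651.0, 20.0], [632.0, 42.0], [538.0, 20.0], [556.0, -30.0]]
1924.0 ((223.07577514648438, 339.85162353515625), (56.90865707397461, 37.96088409423828), 38.36748123168945) [[214, 310], [193, 332], [195, 341], [234, 370], [255, 342]] 
 z0 [[609.0, 236.0], [609.0, 290.0], [594.0, 300.0], [508.0, 301.0], [512.0, 242.0]]Traceback (most recent call last):
  File "<stdin>", line 10, in <module>
  File "h.py", line 21, in near
    return max(cs,key=lambda k:cv2.pointPolygonTest(k,uv,True))
ValueError: max() iterable argument is empty
```

```bash
python3 - <<'E'
from h import *
a=shot('top');b=shot('side')
def tri(uva,uvb):
    P=[]
    for c in(a,b):
        T=np.linalg.inv(c['pose']); P.append(c['K']@T[:3])
    X=cv2.triangulatePoints(P[0],P[1],np.float64(uva).T,np.float64(uvb).T); return (X[:3]/X[3]).T
print(tri([(278,174),(258,180),(270,227),(290,222)],[(279,211),(270,225),(316,242),(323,231)]).round().tolist())
print(tri([(127,202),(128,246),(155,247),(155,202)],[(193,332),(234,362),(255,342),(214,310)]).round().tolist())
for c,ce in((a,(395,195)),(b,(358,160))):
    hsv=cv2.cvtColor(c['img'],cv2.COLOR_BGR2HSV); m=((hsv[...,0]>90)&(hsv[...,0]<135)&(hsv[...,1]>60)).astype(np.uint8)
    u,v=ce; w=np.zeros_like(m); w[v-50:v+50,u-50:u+50]=1; pts=np.argwhere(m*w)[:,::-1]
    W=ray(c,pts,30)[:,:2].astype(np.float32); r=cv2.minAreaRect(W); print(len(pts),r)
for n,c,bx in(('t',a,(110,165,190,90)),('s',b,(180,200,160,180))):
    x,y,w,h=bx; cv2.imwrite(f'pics/crop_{n}.png',cv2.resize(c['img'][y:y+h,x:x+w],None,fx=4 if n=='t' else 3.3,fy=4 if n=='t' else 3.3,interpolation=2))
E
```

```text
[[650.0, -9.0, 37.0], [639.0, 32.0, 38.0], [544.0, 9.0, 32.0], [554.0, -32.0, 19.0]]
[[597.0, 296.0, 41.0], [509.0, 294.0, 35.0], [508.0, 243.0, 25.0], [598.0, 242.0, 36.0]]
207 ((604.47314453125, -247.6162109375), (116.47289276123047, 60.308658599853516), 8.513884544372559)
128 ((607.5751342773438, -247.0269775390625), (117.22757720947266, 60.167938232421875), 8.371674537658691)
```

View pics/crop_s.png

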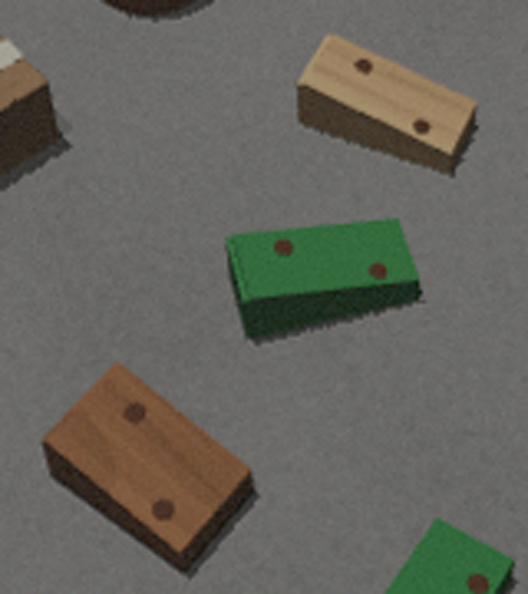

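```bash
python3 -m crank '[[541,-372,0,11.6,95],[541,-372,0,11.6,95],[541,-372,0,11.6,95],[541,-372,0,11.6,95],[541,-372,0,11.6,95],[541,-372,0,11.6,95],[541,-372,0,11.6,95],[541,-372,0,11.6,95],[541,-372,0,11.6,95],[541,-372,0,11.6,95]]'
cat >> h.py <<'E'
def go(x,y,z,yaw):
    "row from the measured pose to a world pose (yaw in deg)"
    s=env.state(); p=s['eef_pos']; r=s['tcp_rot'][2]
    d=np.array([x,y])-p[:2]; c,sn=np.cos(r),np.sin(r)
    t=(np.degrees(r)-yaw+90)%180-90
    print('t',round(s['t'],2),'at',p.round(1),np.degrees(r).round(2),'row',[round(float(k),1) for k in(d@[c,sn],d@[sn,-c],p[2]-z,t)])
E
python3 -c "
from h import *
go(597,0,160,13.4)"
```

```text
t: 1.13
eef_pos: [476.3, -205.3, 233.8]
tcp_rot: [3.141, -0.0, 0.234]
ft_force: [1.5, -0.2, 0.6]
opening: 1.0
grip_force: 0.0
t 1.13 at [ 476.3 -205.3  233.8] 13.42 row [165.0, -171.6, 73.8, 0.0]
```

```bash
python3 -m crank '[[165,-172,70,0,95],[165,-172,70,0,95],[165,-172,70,0,95],[165,-172,70,0,95],[165,-172,70,0,95],[165,-172,70,0,95],[165,-172,70,0,95],[165,-172,70,0,95]]'
python3 - <<'E'
from h import *
c=shot('wrist','w0.png'); print(c['pose'].round(2).tolist(),c['K'][0,0]); go(597,0,21,13.4)
E
```

```text
t: 1.8
eef_pos: [596.4, 0.2, 162.6]
tcp_rot: [-3.141, 0.001, 0.237]
ft_force: [0.4, -0.8, -0.3]
opening: 0.996
grip_force: 0.0
[[0.24, -0.94, -0.26, 667.87], [-0.97, -0.23, -0.06, 18.06], [-0.0, 0.26, -0.96, 313.31], [0.0, 0.0, 0.0, 1.0]] 331.5327374321602
t 1.85 at [596.1  -1.1 163.2] 13.52 row [1.2, -0.8, 142.2, 0.1]
```

View pics/w0.png

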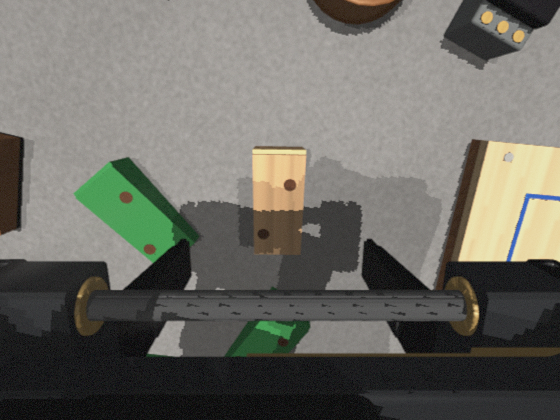

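```bash
python3 - <<'E'
from h import *
c=shot('wrist')
t=ray(c,[(253,154),(305.5,154)],39);b=ray(c,[(254.5,255),(301,255)],20)
print(t.round(1),b.round(1)); d=t.mean(0)-b.mean(0); m=(t.mean(0)+b.mean(0))/2; yaw=np.degrees(np.arctan2(d[1],d[0]))
print(m,np.hypot(*d[:2]),yaw); go(m[0],m[1],22,yaw)
E
```

```text
[[637.   28.8  39. ]
 [647.1 -13.1  39. ]] [[542.    7.7  20. ]
 [552.4 -35.4  20. ]]
[594.63174738  -3.00648023  29.5       ] 97.28550250989552 12.912643063470746
t 1.9 at [595.9  -1.9 163.7] 13.44 row [-1.5, 0.8, 141.7, 0.5]
```

```bash
python3 -m crank '[[-1,0,100,0.4,95],[-1,0,100,0.4,95],[-1,0,100,0.4,95],[-1,0,125,0.4,80],[-1,0,142,0.4,70],[-1,0,142,0.4,60],[-1,0,142,0.4,20],[-1,0,142,0.4,20],[-1,0,142,0.4,20],[-1,0,142,0.4,20]]'
python3 -m crank '[[0,0,0,0,20],[0,0,0,0,20],[0,0,-30,0,20],[0,0,-60,0,20],[0,0,-100,0,20],[0,0,-100,0,20],[0,0,-100,0,20],[0,0,-100,0,20]]'
python3 -c "
from h import *
go(605.5,-247.5,122,8.45)"
```

```text
t: 2.73
eef_pos: [595.3, -2.3, 22.3]
tcp_rot: [3.141, -0.001, 0.227]
ft_force: [0.3, 0.0, -0.6]
opening: 0.562
grip_force: 0.0
t: 3.4
eef_pos: [594.9, -1.7, 121.3]
tcp_rot: [-3.142, 0.0, 0.227]
ft_force: [-0.4, -0.8, -1.1]
opening: 0.457
grip_force: 30.0
t 3.4 at [594.9  -1.7 121.3] 13.03 row [-45.1, 241.9, -0.7, 4.6]
```

```bash
python3 -m crank '[[-45,242,0,4.6,20],[-45,242,0,4.6,20],[-45,242,0,4.6,20],[-45,242,0,4.6,20],[-45,242,0,4.6,20],[-45,242,0,4.6,20],[-45,242,0,4.6,20],[-45,242,0,4.6,20],[-45,242,0,4.6,20],[-45,242,0,4.6,20]]'
python3 - <<'E'
from h import *
c=shot('wrist','w1.png'); go(605.5,-247.5,52,8.45)
hsv=cv2.cvtColor(c['img'],cv2.COLOR_BGR2HSV); m=(hsv[...,0]>95)&(hsv[...,0]<130)&(hsv[...,1]>110)&(hsv[...,2]>50)
pts=np.argwhere(m)[:,::-1];W=ray(c,pts,30)[:,:2];print(len(pts),cv2.minAreaRect(W.astype(np.float32)),pts.min(0),pts.max(0))
E
```

```text
t: 4.23
eef_pos: [605.7, -246.3, 120.8]
tcp_rot: [-3.14, 0.001, 0.148]
ft_force: [0.3, -0.1, -0.4]
opening: 0.462
grip_force: 30.0
t 4.28 at [ 605.9 -246.2  121.1] 8.52 row [-0.6, 1.2, 69.1, 0.1]
527 ((656.1063842773438, -240.30848693847656), (15.281670570373535, 60.87092590332031), 7.789215087890625) [237 142] [321 164]
```

View pics/w1.png

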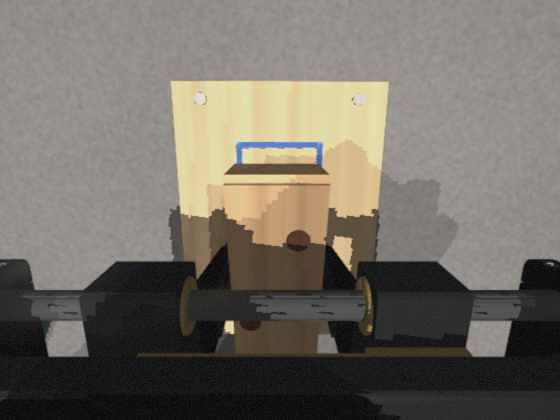

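```bash
python3 -m crank '[[0.5,1.2,40,0,20],[0.5,1.2,55,0,20],[0.5,1.2,62,0,20],[0.5,1.2,66,0,20],[0.5,1.2,68,0,20],[0.5,1.2,69,0,20],[0.5,1.2,70,0,20],[0.5,1.2,70,0,20]]'
python3 -m crank '[[0,0,0,0,50],[0,0,0,0,55],[0,0,0,0,60],[0,0,0,0,64],[0,0,-3,0,66],[0,0,-40,0,66],[0,0,-80,0,66],[0,0,-120,0,66],[0,0,-160,0,66]]'
python3 -m crank '[[-260,-150,0,0,95],[-260,-150,0,0,95],[-260,-150,0,0,95],[-260,-150,0,0,95],[-260,-150,0,0,95],[-260,-150,0,0,95],[-260,-150,0,0,95],[-260,-150,0,0,95],[-260,-150,0,0,95]]'
python3 - <<'E'
from h import *
c=shot('top','t1.png'); cv2.imwrite('pics/t1c.png',cv2.resize(c['img'][130:260,250:450],None,fx=4,fy=4,interpolation=2)); go(525,270,120,1)
E
```

```text
t: 4.95
eef_pos: [606.9, -248.9, 52.4]
tcp_rot: [3.141, -0.001, 0.147]
ft_force: [0.1, -0.1, -1.3]
opening: 0.463
grip_force: 30.0
t: 5.7
eef_pos: [606.3, -248.7, 213.7]
tcp_rot: [-3.141, 0.0, 0.147]
ft_force: [0.1, 0.8, -0.1]
opening: 0.695
grip_force: 0.0
t: 6.45
eef_pos: [325.5, -137.6, 212.2]
tcp_rot: [3.141, -0.0, 0.147]
ft_force: [1.1, 0.5, 0.4]
opening: 1.0
grip_force: 0.0
t 6.5 at [ 327.4 -138.7  212.4] 8.4 row [255.1, -375.4, 92.4, 7.4]
```

View pics/t1c.png

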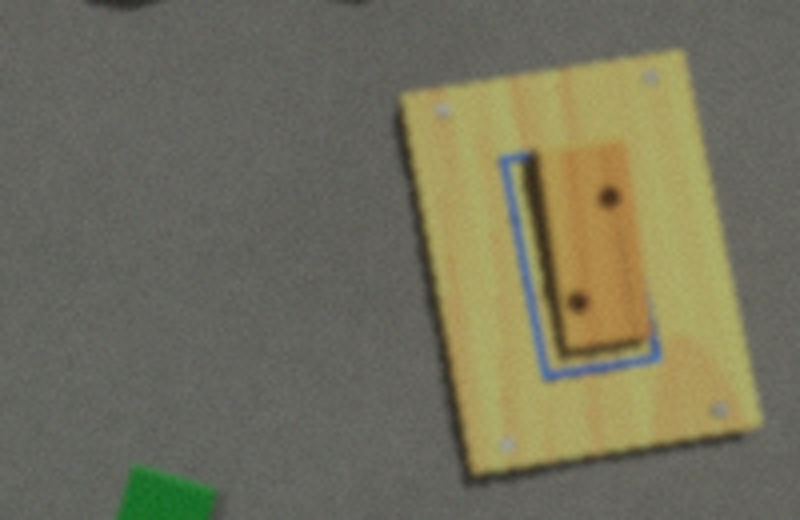

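```bash
python3 -m crank '[[255,-375,60,7.2,95],[255,-375,60,7.2,95],[255,-375,60,7.2,95],[255,-375,60,7.2,95],[255,-375,60,7.2,95],[255,-375,60,7.2,95],[255,-375,60,7.2,95],[255,-375,60,7.2,95],[255,-375,60,7.2,95],[255,-375,60,7.2,95]]'
python3 -m crank '[[0,0,0,0,95],[0,0,0,0,95]]' >/dev/null
python3 - <<'E'
from h import *
c=shot('wrist','w2.png'); go(520,270,22,1)
q=cv2.approxPolyDP(near(c,(280,210),(3,70,25),(20,255,255)),5,True)[:,0];print(q.tolist())
print(ray(c,q,33).round().tolist())
a=cv2.imread('pics/t1.png');h=cv2.cvtColor(a,cv2.COLOR_BGR2HSV)
print(h[180,390],h[200,400],h[165,402],h[200,420])
E
```

```text
t: 7.33
eef_pos: [504.7, 227.3, 157.5]
tcp_rot: [-3.142, -0.001, 0.022]
ft_force: [0.3, -0.6, 0.5]
opening: 0.998
grip_force: 0.0
t 7.55 at [503.3 225.1 157.3] 1.31 row [17.7, -44.6, 135.3, 0.3]
[[187, 91], [196, 199], [259, 201], [260, 93]]
[[598.0, 299.0, 33.0], [511.0, 295.0, 33.0], [511.0, 242.0, 33.0], [598.0, 242.0, 33.0]]
[ 20 143 176] [ 19 149 174] [ 23 139 172] [ 30 102 170]
```

View pics/w2.png

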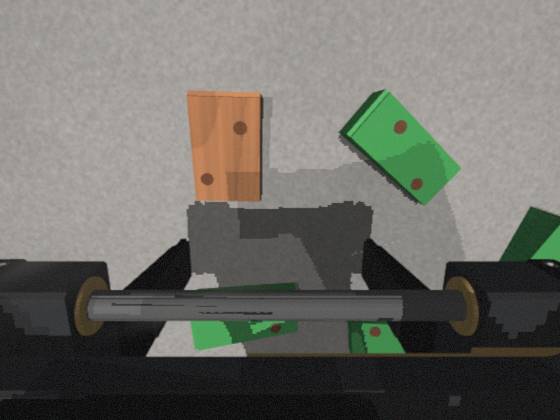

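```bash
python3 -m crank '[[18,-44.5,60,1,95],[18,-44.5,100,1,95],[18,-44.5,125,1,90],[18,-44.5,135,1,80],[18,-44.5,135,1,70],[18,-44.5,135,1,30],[18,-44.5,135,1,30],[18,-44.5,135,1,30],[18,-44.5,135,1,30],[18,-44.5,135,1,30]]'
python3 -m crank '[[0,0,0,0,30],[2,0,-20,0,30],[5,0,-40,0,30],[10,0,-55,0,30],[15,0,-70,0,30],[15,0,-90,0,30],[15,0,-110,0,30],[15,0,-120,0,30],[15,0,-120,0,30]]'
python3 - <<'E'
from h import *
c=shot('side','s3.png'); u,v=proj(c,env.state()['eef_pos'])[0].astype(int); print(u,v)
cv2.imwrite('pics/s3c.png',cv2.resize(c['img'][max(v-70,0):v+80,max(u-90,0):u+90],None,fx=3,fy=3,interpolation=2))
E
```

```text
t: 8.38
eef_pos: [520.1, 268.8, 23.8]
tcp_rot: [-3.141, -0.001, 0.003]
ft_force: [-0.3, -0.7, 2.1]
opening: 0.584
grip_force: 30.0
t: 9.13
eef_pos: [535.5, 269.5, 145.3]
tcp_rot: [-3.14, -0.003, 0.004]
ft_force: [0.1, 0.7, -0.2]
opening: 0.59
grip_force: 30.0
227 306
```

View pics/s3c.png

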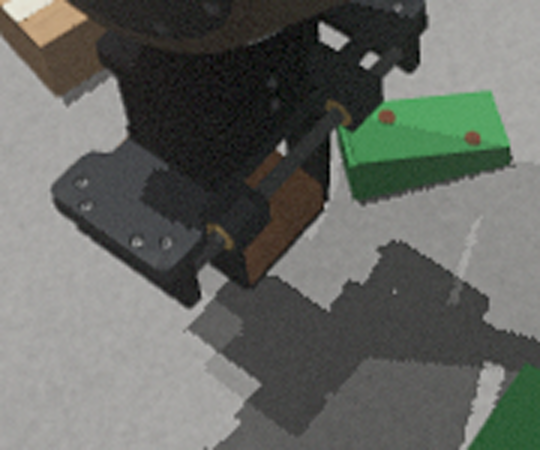

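```bash
cat >> h.py <<'E'
def brown(n='wrist',eps=4):
    c=shot(n); hsv=cv2.cvtColor(c['img'],cv2.COLOR_BGR2HSV)
    m=cv2.inRange(hsv,np.array((3,90,40)),np.array((16,255,255)))
    m=cv2.morphologyEx(m,cv2.MORPH_OPEN,np.ones((3,3)))
    for k in sorted(cv2.findContours(m,0,2)[0],key=cv2.contourArea)[::-1][:3]:
        print(n,cv2.contourArea(k),cv2.approxPolyDP(k,eps,True)[:,0].tolist())
    return c
E
python3 - <<'E'
from h import *
c=brown(); p=env.state()['eef_pos']; print(p)
z=p[2]
print('horiz top thick/thin',proj(c,[(p[0]+78,p[1]+28,z+18),(p[0]+78,p[1]-28,z+18),(p[0]-12,p[1]+28,z+2),(p[0]-12,p[1]-28,z+2)]).round().tolist())
print('hang slope side top/bottom',proj(c,[(p[0]+14,p[1]-28,z+12),(p[0]+14,p[1]+28,z+12),(p[0]+20,p[1]-28,z-78),(p[0]+20,p[1]+28,z-78)]).round().tolist())
print(env.state()['moment'])
E
```

```text
wrist 22968.0 [[205, 109], [221, 288], [331, 289], [346, 109]]
wrist 90.0 [[460, 161], [454, 160], [450, 169], [458, 170]]
wrist 64.0 [[473, 216], [464, 223], [471, 224]]
[534.53799019 269.12438848 142.79214357]
horiz top thick/thin [[206.0, 109.0], [351.0, 109.0], [222.0, 297.0], [333.0, 297.0]]
hang slope side top/bottom [[339.0, 257.0], [216.0, 257.0], [317.0, 199.0], [238.0, 199.0]]
[0.03133063 0.03692274 0.02425358]
```

```bash
python3 -m crank '[[0,0,40,0,30],[0,0,80,0,30],[0,0,105,0,30],[0,0,115,0,30],[0,0,120,0,30],[0,0,120,0,30],[0,0,120,0,70],[0,0,120,0,80],[0,0,120,0,80],[0,0,120,0,80]]'
python3 -m crank '[[34,0,1,0,80],[68,0,1,0,80],[68,0,1,0,80],[68,0,1,0,30],[68,0,1,0,30],[68,0,1,0,30],[68,0,1,0,30],[68,0,1,0,30],[68,0,1,0,30]]'
python3 -m crank '[[0,0,-40,0,30],[0,0,-80,0,30],[0,0,-120,0,30],[0,0,-120,0,30],[0,0,-120,0,30]]'
python3 - <<'E'
from h import *
c=brown(); p=env.state()['eef_pos']; z=p[2]
for g in(6,10,14): print(g,proj(c,[(p[0]+g,p[1]+28,z+19),(p[0]+g,p[1]-28,z+19),(p[0]-90+g,p[1]+28,z+2),(p[0]-90+g,p[1]-28,z+2)]).round().tolist())
# deck +x edge from top view
c=shot('top'); k=near(c,(360,210),(18,60,60),(35,255,255)); q=cv2.approxPolyDP(k,6,True)[:,0]; print(ray(c,q,30).round(1).tolist())
e=np.radians(8.4); 
for d in(60,): go(605.5-247.5*0+(100+d)*np.cos(e),-247.5+(100+d)*np.sin(e),140,8.4)
E
```

```text
t: 10.07
eef_pos: [535.0, 269.3, 23.5]
tcp_rot: [-3.141, -0.001, 0.004]
ft_force: [0.4, 0.3, 0.4]
opening: 0.805
grip_force: 0.0
t: 10.82
eef_pos: [602.4, 269.6, 22.4]
tcp_rot: [3.141, 0.0, 0.004]
ft_force: [-1.1, 0.4, 0.5]
opening: 0.591
grip_force: 30.0
t: 11.23
eef_pos: [603.4, 269.8, 144.7]
tcp_rot: [-3.14, -0.004, 0.004]
ft_force: [0.2, 0.1, -1.4]
opening: 0.591
grip_force: 30.0
wrist 5365.0 [[213, 271], [214, 289], [339, 289], [339, 270], [323, 243], [225, 244]]
wrist 3429.5 [[219, 322], [221, 352], [332, 350], [334, 322]]
wrist 66.5 [[447, 243], [440, 245], [441, 252], [448, 249]]
6 [[215.0, 279.0], [341.0, 280.0], [227.0, 411.0], [327.0, 412.0]]
10 [[214.0, 271.0], [342.0, 272.0], [227.0, 406.0], [327.0, 406.0]]
14 [[214.0, 263.0], [342.0, 263.0], [227.0, 400.0], [327.0, 400.0]]
[[713.7, -306.2, 30.0], [692.7, -159.7, 30.0], [493.6, -188.3, 30.0], [519.3, -335.2, 30.0]]
t 11.33 at [602.2 269.3 141.5] 0.23 row [159.6, 494.1, 1.5, -8.2]
```

```bash
python3 -m crank '[[158,494,0,-8.2,30],[158,494,0,-8.2,30],[158,494,0,-8.2,30],[158,494,0,-8.2,30],[158,494,0,-8.2,30],[158,494,0,-8.2,30],[158,494,0,-8.2,30],[158,494,0,-8.2,30],[158,494,0,-8.2,30],[158,494,0,-8.2,30]]'
python3 -c "
from h import *
go(760,-224.5,62,8.4)"
```

```text
t: 12.17
eef_pos: [730.6, -127.7, 139.9]
tcp_rot: [-3.14, 0.003, 0.147]
ft_force: [0.4, 0.2, -0.9]
opening: 0.586
grip_force: 30.0
t 12.17 at [ 730.6 -127.7  139.9] 8.43 row [14.9, 100.1, 77.9, 0.0]
```

```bash
python3 -m crank '[[15,100,0,0,30],[15,100,0,0,30],[15,100,0,0,30],[15,100,40,0,30],[15,100,75,0,30],[15,100,80,0,30],[15,100,80,0,30]]'
python3 -m crank '[[0,0,6,0,30],[0,0,10,0,30],[0,0,14,0,30],[0,0,18,0,30]]'
python3 -m crank '[[0,0,4,0,30],[0,0,8,0,30],[0,0,12,0,30],[0,0,15,0,30]]'
python3 - <<'E'
from h import *
go(737,-228,26,8.4); c=brown(eps=3)
E
```

```text
t: 12.75
eef_pos: [758.7, -221.8, 57.8]
tcp_rot: [-3.138, 0.007, 0.147]
ft_force: [-0.1, -0.4, 0.2]
opening: 0.588
grip_force: 30.0
t: 13.08
eef_pos: [762.4, -222.5, 47.3]
tcp_rot: [3.139, -0.005, 0.147]
ft_force: [4.0, 1.2, 8.5]
opening: 0.586
grip_force: 30.0
t: 13.42
eef_pos: [762.9, -222.4, 32.7]
tcp_rot: [3.139, -0.007, 0.148]
ft_force: [6.1, 1.0, 8.3]
opening: 0.589
grip_force: 30.0
t 13.42 at [ 762.9 -222.4   32.7] 8.45 row [-26.5, 1.7, 6.7, 0.1]
wrist 4784.5 [[212, 259], [213, 289], [340, 289], [340, 259], [329, 251], [223, 251]]
wrist 4130.5 [[200, 350], [352, 351], [349, 339], [338, 336], [336, 321], [313, 322], [312, 327], [311, 322], [301, 327], [298, 322], [214, 321], [215, 334], [204, 338]]
```

```bash
python3 -m crank '[[-4,0,2,0,30],[-8,1,4,0,30],[-12,1,5,0,30],[-16,1,6,0,30],[-20,1,6,0,30],[-23,1,6,0,30]]'
python3 -m crank '[[-2,0,0,0,30],[-4,0,0,0,30],[-6,0,0,0,30],[-8,0,0,0,30]]'
python3 - <<'E'
from h import *
go(737,-228,26,8.4); c=brown(eps=3); p=env.state()['eef_pos']; z=p[2]
e=np.radians(8.4); X=np.array([np.cos(e),np.sin(e),0]); Y=np.array([-X[1],X[0],0]);Z=np.array([0,0,1])
for th in(30,40,50,60,70):
    t=np.radians(th); u=X*np.cos(t)-Z*np.sin(t); n=-X*np.sin(t)-Z*np.cos(t)
    f=lambda a,b,s:p+a*u+b*n+s*Y
    print(th,proj(c,[f(10,22.5,28),f(10,-18.5,28),f(-80,-1.5,28),f(-80,22.5,28)]).round().tolist())
E
```

```text
t: 13.97
eef_pos: [742.3, -227.1, 28.4]
tcp_rot: [3.136, -0.012, 0.147]
ft_force: [15.3, 2.1, 12.7]
opening: 0.588
grip_force: 30.0
t: 14.3
eef_pos: [735.9, -228.4, 29.6]
tcp_rot: [3.135, -0.016, 0.147]
ft_force: [19.3, 2.2, 16.6]
opening: 0.591
grip_force: 30.0
t 14.3 at [ 735.9 -228.4   29.6] 8.44 row [1.2, -0.3, 3.6, 0.0]
wrist 6135.5 [[343, 247], [337, 242], [211, 243], [210, 289], [342, 289]]
wrist 4039.0 [[210, 322], [210, 352], [342, 352], [342, 322]]
30 [[228.0, 260.0], [215.0, 249.0], [212.0, 465.0], [221.0, 442.0]]
40 [[228.0, 268.0], [217.0, 243.0], [206.0, 477.0], [216.0, 461.0]]
50 [[228.0, 275.0], [218.0, 238.0], [199.0, 483.0], [210.0, 478.0]]
60 [[227.0, 283.0], [219.0, 235.0], [192.0, 481.0], [203.0, 490.0]]
70 [[227.0, 290.0], [220.0, 233.0], [185.0, 467.0], [196.0, 495.0]]
```

```bash
python3 -m crank '[[8,0,0,0,30],[14,0,0,0,30],[14,0,3,0,30],[18,0,5,0,30],[24,0,6,0,30],[30,0,7,0,30]]'
python3 - <<'E'
from h import *
go(737,-228,26,8.4); c=brown(eps=3)
E
```

```text
t: 14.85
eef_pos: [758.1, -224.8, 19.2]
tcp_rot: [3.141, 0.004, 0.148]
ft_force: [-24.8, -4.2, 33.8]
opening: 0.588
grip_force: 47.3
t 14.85 at [ 758.1 -224.8   19.2] 8.46 row [-21.3, 0.0, -6.8, 0.1]
wrist 6280.0 [[342, 242], [212, 242], [209, 289], [343, 289]]
wrist 4284.0 [[200, 350], [352, 353], [351, 344], [342, 341], [343, 322], [210, 321], [210, 341], [203, 342]]
```

```bash
python3 -m crank '[[2,0,-2,0,30],[2,0,-2,0,30]]'
cat >> h.py <<'E'
def pred(c,ths,g=10,h=22.5,yaw=8.4):
    p=env.state()['eef_pos']; e=np.radians(yaw); X=np.array([np.cos(e),np.sin(e),0]); Y=np.array([-X[1],X[0],0]);Z=np.array([0,0,1])
    for th in ths:
        t=np.radians(th); u=X*np.cos(t)-Z*np.sin(t); n=-X*np.sin(t)-Z*np.cos(t)
        f=lambda a,b,s:p+a*u+b*n+s*Y
        a=g-90
        print(th,'R,C,T(thin slope),S(thin rubber) left',proj(c,[f(g,h,28),f(g,h-41,28),f(a,h-24,28),f(a,h,28)]).round().tolist(),'right',proj(c,[f(g,h,-28),f(g,h-41,-28),f(a,h-24,-28),f(a,h,-28)]).round().tolist())
E
python3 - <<'E'
from h import *
print(env.state()['eef_pos'],env.state()['ft_force'])
for n in('wrist','side','top'):
    c=brown(n,3); pred(c,(40,50,60,70))
    if n=='side':
        p=proj(c,env.state()['eef_pos'])[0].astype(int);print(p)
        cv2.imwrite('pics/s5c.png',cv2.resize(c['img'][p[1]-75:p[1]+75,p[0]-90:p[0]+90],None,fx=4,fy=4,interpolation=2))
E
```

```text
t: 15.07
eef_pos: [761.9, -223.6, 19.3]
tcp_rot: [3.141, -0.001, 0.147]
ft_force: [-3.9, -0.9, 11.3]
opening: 0.586
grip_force: 36.5
[ 761.87784931 -223.63975595   19.34195215] [-3.88220073 -0.93068227 11.2914715 ]
wrist 6325.5 [[211, 242], [209, 288], [343, 289], [340, 241]]
wrist 4176.5 [[200, 349], [204, 353], [352, 352], [342, 344], [342, 321], [210, 321], [210, 347]]
40 R,C,T(thin slope),S(thin rubber) left [[228.0, 266.0], [216.0, 242.0], [206.0, 475.0], [216.0, 459.0]] right [[326.0, 266.0], [338.0, 242.0], [349.0, 475.0], [339.0, 459.0]]
50 R,C,T(thin slope),S(thin rubber) left [[228.0, 274.0], [218.0, 237.0], [199.0, 481.0], [210.0, 476.0]] right [[326.0, 274.0], [337.0, 237.0], [357.0, 481.0], [345.0, 475.0]]
60 R,C,T(thin slope),S(thin rubber) left [[228.0, 281.0], [219.0, 234.0], [191.0, 480.0], [203.0, 488.0]] right [[326.0, 281.0], [336.0, 234.0], [365.0, 479.0], [352.0, 488.0]]
70 R,C,T(thin slope),S(thin rubber) left [[227.0, 289.0], [220.0, 232.0], [184.0, 467.0], [195.0, 494.0]] right [[327.0, 289.0], [334.0, 232.0], [372.0, 467.0], [361.0, 493.0]]
side 886.0 [[550,
[... 1649 characters left out ...]
T(thin slope),S(thin rubber) left [[364.0, 131.0], [364.0, 114.0], [376.0, 144.0], [375.0, 154.0]] right [[389.0, 127.0], [390.0, 110.0], [403.0, 140.0], [403.0, 150.0]]
50 R,C,T(thin slope),S(thin rubber) left [[364.0, 132.0], [364.0, 114.0], [376.0, 138.0], [376.0, 149.0]] right [[390.0, 128.0], [390.0, 110.0], [404.0, 134.0], [404.0, 145.0]]
60 R,C,T(thin slope),S(thin rubber) left [[365.0, 133.0], [363.0, 115.0], [376.0, 131.0], [376.0, 143.0]] right [[390.0, 129.0], [389.0, 110.0], [404.0, 127.0], [404.0, 139.0]]
70 R,C,T(thin slope),S(thin rubber) left [[365.0, 135.0], [363.0, 115.0], [375.0, 124.0], [376.0, 137.0]] right [[391.0, 130.0], [389.0, 111.0], [403.0, 120.0], [404.0, 132.0]]
```

View pics/s5c.png

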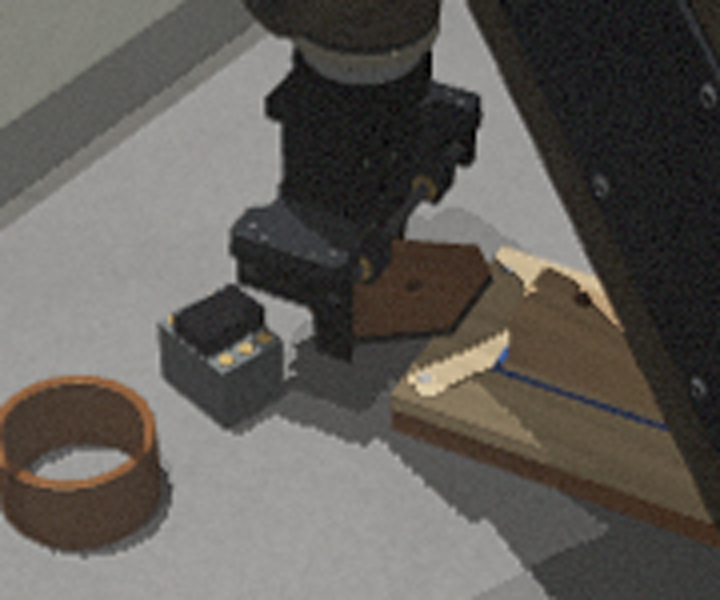

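```bash
python3 -m crank '[[0,0,-4,0,30],[-8,0,-5,0,30],[-14,0,-5,0,30],[-17,0,-5,0,30],[-19,0,-5,0,30],[-19,0,-5,0,30]]'
python3 -m crank '[[-2,0,0,0,30],[-4,0,0,0,30],[-4,0,0,0,30]]'
python3 -m crank '[[0,0,1,0,30],[0,0,2,0,30],[0,0,2,0,30]]'
```

```text
t: 15.72
eef_pos: [742.5, -226.3, 23.4]
tcp_rot: [3.142, -0.0, 0.147]
ft_force: [-0.4, -0.1, -0.8]
opening: 0.585
grip_force: 30.0
t: 15.97
eef_pos: [740.2, -226.8, 24.6]
tcp_rot: [3.14, -0.004, 0.147]
ft_force: [4.9, 1.0, 4.8]
opening: 0.589
grip_force: 30.0
t: 16.22
eef_pos: [740.3, -226.8, 23.5]
tcp_rot: [3.14, -0.004, 0.147]
ft_force: [3.5, 1.6, 10.7]
opening: 0.587
grip_force: 30.0
```

```bash
python3 -m crank '[[-2,0,1,0,30],[-4,0,2,0,30],[-6,0,3,0,30],[-6,0,3,0,30]]'
python3 -m crank '[[0,0,1,0,30],[0,0,2,0,30],[0,0,2,0,30]]'
python3 -c "
from h import *
c=brown('side',3);pred(c,(40,45,50,55),h=19)"
```

```text
t: 16.55
eef_pos: [737.4, -227.5, 22.1]
tcp_rot: [3.137, -0.011, 0.147]
ft_force: [16.5, 4.5, 12.7]
opening: 0.585
grip_force: 30.0
t: 16.8
eef_pos: [736.4, -227.7, 19.7]
tcp_rot: [3.138, -0.008, 0.147]
ft_force: [10.2, 3.1, 13.5]
opening: 0.588
grip_force: 30.0
side 991.0 [[552, 2], [531, 0], [524, 20], [532, 15], [533, 19], [523, 24], [530, 32], [526, 35], [525, 30], [520, 31], [520, 42], [511, 54], [513, 66], [514, 53], [524, 52], [522, 61], [529, 61], [524, 64], [529, 68], [534, 66], [535, 58], [544, 58], [537, 55], [539, 47], [535, 54], [531, 47], [534, 39], [531, 42], [529, 37], [537, 34], [532, 10], [543, 12], [537, 21], [542, 31], [543, 15], [548, 18], [546, 21], [550, 18], [542, 5]]
side 375.0 [[334, 130], [315, 130], [320, 139], [312, 139], [305, 151], [308, 147], [309, 151], [327, 148]]
side 173.0 [[340, 183], [349, 190], [386, 202], [382, 197]]
40 R,C,T(thin slope),S(thin rubber) left [[302.0, 159.0], [292.0, 146.0], [324.0, 141.0], [330.0, 150.0]] right [[312.0, 146.0], [303.0, 132.0], [335.0, 127.0], [340.0, 136.0]]
45 R,C,T(thin slope),S(thin rubber) left [[303.0, 160.0], [292.0, 146.0], [322.0, 139.0], [329.0, 147.0]] right [[313.0, 146.0], [303.0, 133.0], [333.0, 125.0], [339.0, 133.0]]
50 R,C,T(thin slope),S(thin rubber) left [[303.0, 160.0], [292.0, 147.0], [320.0, 136.0], [327.0, 144.0]] right [[314.0, 146.0], [302.0, 133.0], [331.0, 123.0], [338.0, 130.0]]
55 R,C,T(thin slope),S(thin rubber) left [[304.0, 160.0], [291.0, 147.0], [318.0, 134.0], [326.0, 142.0]] right [[314.0, 146.0], [302.0, 134.0], [329.0, 120.0], [336.0, 128.0]]
```

```bash
python3 -m crank '[[1,0,-0.5,0,57],[1,0,-0.5,0,58],[1,0,-0.5,0,60],[1,0,-1,0,62],[1,0,-1,0,66],[1,0,-1,0,72],[1,0,-1,0,76]]'
python3 -m crank '[[0,0,-20,0,78],[0,0,-40,0,78],[0,0,-70,0,78],[30,0,-100,0,78],[90,0,-130,0,78],[90,0,-130,0,78]]'
python3 - <<'E'
from h import *
for n in('wrist','side','top'): brown(n,3)
print(env.state()['eef_pos'])
E
```

```text
t: 17.43
eef_pos: [735.1, -229.2, 19.4]
tcp_rot: [3.138, -0.004, 0.147]
ft_force: [0.6, -7.3, 9.7]
opening: 0.767
grip_force: 5.1
t: 17.93
eef_pos: [825.3, -213.9, 151.3]
tcp_rot: [3.14, -0.004, 0.147]
ft_force: [-0.4, 0.1, 0.9]
opening: 0.819
grip_force: 0.0
wrist 9607.5 [[86, 157], [62, 148], [0, 155], [0, 211], [9, 214], [0, 213], [2, 248], [24, 258], [44, 259], [76, 244], [86, 215], [111, 202], [103, 174]]
wrist 2015.0 [[245, 322], [245, 353], [309, 352], [308, 322]]
wrist 733.0 [[246, 277], [246, 289], [308, 288], [307, 277]]
side 530.5 [[544, 22], [522, 25], [522, 29], [532, 33], [523, 37], [528, 47], [522, 45], [518, 50], [524, 49], [527, 56], [535, 57], [533, 60], [547, 54], [546, 48], [554, 47], [549, 47], [546, 43], [550, 40], [546, 40], [542, 52], [541, 45], [533, 54], [529, 51], [537, 41], [540, 43], [535, 34], [540, 31], [536, 30], [544, 24], [550, 29]]
side 403.0 [[333, 130], [327, 127], [325, 132], [313, 129], [313, 134], [305, 134], [302, 143], [306, 146], [301, 153], [312, 144], [313, 149], [324, 146]]
side 307.0 [[526, 16], [533, 19], [535, 11], [547, 20], [544, 17], [556, 4], [553, 6], [552, 0], [547, 0], [550, 8], [546, 13], [542, 3], [545, 0], [531, 0], [531, 14], [527, 10]]
top 1450.5 [[275, 81], [262, 91], [260, 107], [266, 120], [273, 120], [272, 125], [288, 125], [298, 117], [301, 95], [293, 84]]
top 32.5 [[470, 9], [468, 17], [474, 22]]
top 21.0 [[470, 0], [473, 7]]
[ 823.88255004 -213.57846471  147.38026536]
```

```bash
python3 - <<'E'
from h import *
c=env.read_camera('side'); e=np.radians(8.4); X=np.array([np.cos(e),np.sin(e),0]); Y=np.array([-X[1],X[0],0])
o=c['pose'][:3,3]; E0=np.array([702.5,-233,0])
for uv,s in(((324,146.5),28),((327,148),28),((333,130),-28),((334,130),-28)):
    d=c['pose'][:3,:3]@np.linalg.inv(c['K'])@[*uv,1]
    P=o+d*(((E0+s*Y-o)@Y)/(d@Y)); print(uv,'d',((P-E0)@X).round(1),'z',P[2].round(1))
for th in(25,30,35,40,45,50):
    t=np.radians(th); u=np.array([np.cos(t),-np.sin(t)]);n=np.array([-np.sin(t),-np.cos(t)])
    R=np.array([30/np.tan(t),0]); S=R-90*u-5*n; G=R-75*u-16*n
    print(th,'S brown d,z',S.round(1),'R',R.round(1),'T',(R-90*u-24*n).round(1),'grip',G.round(1))
E
```

```text
(324, 146.5) d -24.0 z 59.4
(327, 148) d -31.5 z 58.0
(333, 130) d -20.1 z 65.3
(334, 130) d -22.6 z 66.2
25 S brown d,z [-15.1  42.6] R [64.3  0. ] T [-7.1 59.8] grip [ 3.1 46.2]
30 S brown d,z [-23.5  49.3] R [52.  0.] T [-14.   65.8] grip [-5.  51.4]
35 S brown d,z [-28.   55.7] R [42.8  0. ] T [-17.1  71.3] grip [-9.4 56.1]
40 S brown d,z [-30.   61.7] R [35.8  0. ] T [-17.8  76.2] grip [-11.4  60.5]
45 S brown d,z [-30.1  67.2] R [30.  0.] T [-16.7  80.6] grip [-11.7  64.3]
50 S brown d,z [-28.8  72.2] R [25.2  0. ] T [-14.3  84.4] grip [-10.8  67.7]
```

```bash
python3 -c "
from h import *
go(693.6,-234.3,59,8.4)"
```

```text
t 18.13 at [ 822.6 -213.9  146.3] 8.46 row [-130.6, 1.2, 87.3, 0.1]
```

```bash
python3 -m crank '[[-131,1.2,0,0,88],[-131,1.2,0,0,88],[-131,1.2,0,0,88],[-131,1.2,30,0,88],[-131,1.2,70,0,88],[-131,1.2,88,0,88],[-131,1.2,88,0,80],[-131,1.2,88,0,70],[-131,1.2,88,0,62],[-131,1.2,88,0,58]]'
python3 -m crank '[[0,0,0,0,30],[0,0,0,0,30],[0,0,0,0,30],[0,0,0,0,30]]'
python3 -c "
from h import *
go(693.6,-234.3,59,8.4)"
```

```text
t: 18.97
eef_pos: [694.1, -235.0, 61.1]
tcp_rot: [3.14, -0.002, 0.147]
ft_force: [-0.1, -0.2, 0.5]
opening: 0.703
grip_force: 0.0
t: 19.3
eef_pos: [694.0, -234.8, 60.5]
tcp_rot: [3.141, -0.001, 0.147]
ft_force: [-0.5, 0.4, 6.4]
opening: 0.589
grip_force: 29.9
t 19.3 at [ 694.  -234.8   60.5] 8.43 row [-0.3, -0.5, 1.5, 0.0]
```

```bash
python3 -m crank '[[0,0,2,0,30],[3,0,1,0,30],[6,0,-1,0,30],[9,0,-3,0,30],[12,0,-5,0,30]]'
python3 -m crank '[[3,0,-1,0,30],[6,0,-3,0,30],[9,0,-4,0,30],[12,0,-5,0,30]]'
python3 - <<'E'
from h import *
p=env.state()['eef_pos'];print(p, (p-[702.5,-233,0])@[.989,.146,0])
c=brown('side',3);pred(c,(35,40,45,50,55,60,65),g=75,h=11)
E
```

```text
t: 19.72
eef_pos: [705.6, -232.7, 64.2]
tcp_rot: [-3.141, 0.0, 0.147]
ft_force: [0.1, -0.1, -0.7]
opening: 0.589
grip_force: 30.0
t: 20.05
eef_pos: [717.6, -231.0, 69.4]
tcp_rot: [3.142, 0.0, 0.147]
ft_force: [0.3, -0.2, -1.8]
opening: 0.587
grip_force: 30.0
[ 717.58033479 -231.01557238   69.35824983] 15.204177537876886
side 877.0 [[531, 0], [531, 12], [525, 21], [533, 23], [534, 19], [538, 28], [535, 31], [534, 26], [528, 25], [527, 29], [522, 24], [531, 33], [520, 42], [522, 52], [532, 57], [541, 52], [541, 59], [547, 54], [548, 59], [559, 58], [551, 56], [553, 52], [546, 51], [546, 46], [534, 49], [539, 44], [536, 39], [542, 40], [537, 33], [541, 30], [537, 12], [546, 14], [553, 3]]
side 188.5 [[288, 128], [282, 137], [290, 138], [287, 148], [291, 148], [295, 135], [299, 135], [298, 144], [301, 143], [301, 132]]
side 154.0 [[186, 224], [181, 221], [181, 229], [177, 223], [163, 236], [174, 237], [175, 229], [180, 233]]
35 R,C,T(thin slope),S(thin rubber) left [[287.0, 148.0], [278.0, 134.0], [310.0, 131.0], [316.0, 140.0]] right [[298.0, 135.0], [289.0, 120.0], [321.0, 118.0], [326
[... 373 characters left out ...]
T(thin slope),S(thin rubber) left [[292.0, 154.0], [281.0, 141.0], [308.0, 130.0], [316.0, 138.0]] right [[303.0, 140.0], [292.0, 128.0], [319.0, 117.0], [326.0, 125.0]]
55 R,C,T(thin slope),S(thin rubber) left [[295.0, 156.0], [282.0, 144.0], [308.0, 130.0], [315.0, 138.0]] right [[305.0, 142.0], [293.0, 130.0], [319.0, 117.0], [326.0, 124.0]]
60 R,C,T(thin slope),S(thin rubber) left [[297.0, 157.0], [284.0, 146.0], [307.0, 130.0], [315.0, 137.0]] right [[307.0, 144.0], [294.0, 133.0], [318.0, 117.0], [326.0, 123.0]]
65 R,C,T(thin slope),S(thin rubber) left [[299.0, 159.0], [285.0, 148.0], [306.0, 130.0], [315.0, 137.0]] right [[310.0, 145.0], [296.0, 135.0], [317.0, 116.0], [326.0, 123.0]]
```

```bash
python3 -m crank '[[-12,0,4,0,30],[-20,0,8,0,30],[-24,0,9.5,0,30],[-24,0,10,0,30],[-24,0,10,0,30],[-24,0,10,0,57],[-24,0,10,0,59],[-24,0,10,0,62],[-24,0,10,0,72],[-24,0,10,0,80]]'
python3 -m crank '[[20,0,5,0,82],[36,0,15,0,82],[36,0,20,0,82],[36,0,20,0,82],[36,0,20,0,70],[36,0,20,0,62]]'
python3 - <<'E'
from h import *
brown('side',3);p=env.state()['eef_pos'];print(p, (p-[702.5,-233,0])@[.989,.146,0])
E
```

```text
t: 20.93
eef_pos: [693.5, -234.6, 59.2]
tcp_rot: [-3.142, 0.0, 0.147]
ft_force: [0.3, 0.1, -0.4]
opening: 0.737
grip_force: 0.0
t: 21.43
eef_pos: [728.7, -229.6, 39.7]
tcp_rot: [3.142, 0.0, 0.147]
ft_force: [-0.7, -0.5, 0.3]
opening: 0.778
grip_force: 0.0
side 635.0 [[555, 3], [530, 2], [530, 19], [536, 19], [539, 13], [541, 18], [530, 28], [529, 22], [523, 23], [528, 28], [526, 33], [524, 29], [519, 33], [524, 37], [515, 47], [519, 50], [511, 55], [512, 69], [512, 63], [519, 61], [514, 54], [524, 51], [523, 41], [530, 40], [532, 35], [537, 37], [537, 26], [544, 25], [540, 11], [549, 5], [553, 8]]
side 369.0 [[559, 50], [555, 52], [550, 42], [547, 53], [545, 48], [537, 50], [534, 46], [542, 45], [542, 35], [539, 41], [526, 42], [531, 45], [520, 56], [531, 53], [534, 61], [543, 60], [546, 55], [553, 60], [547, 53], [551, 49], [555, 56]]
side 320.5 [[334, 131], [328, 127], [326, 132], [317, 129], [314, 136], [318, 137], [309, 138], [307, 151], [327, 143]]
[ 728.78970691 -229.65213954   39.88195119] 26.48930776308878
```

```bash
python3 -m crank '[[0,0,0,0,30],[0,0,0,0,30],[0,0,0,0,30],[0,0,2,0,30],[0,0,4,0,30],[2,0,4,0,30],[4,0,4,0,30]]'
python3 -m crank '[[2,0,0,0,30],[4,0,0,0,30],[6,0,0,0,30],[8,0,0,0,30]]'
python3 - <<'E'
from h import *
c=brown('side',3);p=env.state()['eef_pos'];print(p, (p-[702.5,-233,0])@[.989,.146,0])
pred(c,(40,50,60),g=35,h=24)
E
```

```text
t: 22.07
eef_pos: [733.2, -229.7, 39.3]
tcp_rot: [3.14, -0.001, 0.147]
ft_force: [-9.9, -1.3, 25.7]
opening: 0.585
grip_force: 30.0
t: 22.4
eef_pos: [741.3, -228.7, 39.2]
tcp_rot: [3.139, -0.002, 0.147]
ft_force: [-11.2, -2.5, 25.3]
opening: 0.589
grip_force: 30.0
side 1026.0 [[533, 0], [527, 9], [533, 15], [525, 18], [522, 25], [525, 38], [520, 46], [516, 40], [515, 47], [520, 50], [524, 43], [526, 47], [531, 45], [529, 50], [524, 49], [529, 59], [545, 55], [559, 61], [555, 54], [559, 45], [539, 53], [534, 50], [543, 42], [541, 32], [538, 35], [530, 31], [529, 35], [525, 25], [538, 30], [533, 25], [543, 24], [550, 15], [541, 8], [547, 1]]
side 333.5 [[327, 127], [313, 127], [307, 139], [304, 135], [304, 149], [320, 144], [324, 133], [329, 132]]
side 116.5 [[355, 189], [386, 201]]
[ 741.62771757 -228.70457033   39.2669621 ] 39.3244454079083
40 R,C,T(thin slope),S(thin rubber) left [[294.0, 156.0], [285.0, 143.0], [316.0, 138.0], [322.0, 146.0]] right [[305.0, 143.0], [296.0, 129.0], [327.0, 124.0], [332.0, 133.0]]
50 R,C,T(thin slope),S(thin rubber) left [[297.0, 158.0], [285.0, 145.0], [313.0, 135.0], [321.0, 143.0]] right [[308.0, 144.0], [296.0, 132.0], [324.0, 121.0], [331.0, 129.0]]
60 R,C,T(thin slope),S(thin rubber) left [[300.0, 159.0], [287.0, 147.0], [310.0, 132.0], [319.0, 139.0]] right [[310.0, 145.0], [297.0, 134.0], [321.0, 118.0], [329.0, 125.0]]
```

```bash
python3 -m crank '[[0,0,-6,0,30],[-8,0,-6,0,30],[-12,0,-6,0,30],[-14,0,-6,0,30],[-16,0,-6,0,30],[-18,0,-6,0,30],[-18,0,-6,0,30]]'
python3 -m crank '[[0,0,1,0,30],[0,0,2,0,30],[0,0,3,0,30],[0,0,3,0,30]]'
```

```text
t: 23.03
eef_pos: [725.1, -230.3, 42.7]
tcp_rot: [3.139, -0.006, 0.147]
ft_force: [8.3, 1.0, 5.0]
opening: 0.587
grip_force: 30.0
t: 23.37
eef_pos: [725.6, -230.4, 41.6]
tcp_rot: [3.139, -0.007, 0.147]
ft_force: [5.2, 2.5, 17.4]
opening: 0.585
grip_force: 30.0
```

```bash
python3 -m crank '[[0,0,-2,0,30],[0,0,-2,0,57],[0,0,-2,0,59],[0,0,-2,0,62],[0,0,-2,0,70],[8,0,0,0,75],[16,0,3,0,75],[16,0,3,0,75],[16,0,3,0,70],[16,0,3,0,60]]'
python3 -m crank '[[0,0,0,0,30],[0,0,0,0,30],[0,0,0,0,30],[0,0,0,0,30],[0,0,2,0,30],[0,0,4,0,30],[0,0,5,0,30]]'
python3 - <<'E'
from h import *
p=env.state()['eef_pos'];print(p, (p-[702.5,-233,0])@[.989,.146,0])
c=brown('side',3);pred(c,(40,50,60),g=20,h=30)
E
```

```text
t: 24.2
eef_pos: [739.0, -227.7, 34.9]
tcp_rot: [-3.141, 0.0, 0.147]
ft_force: [0.4, -0.0, 0.3]
opening: 0.716
grip_force: 0.0
t: 24.78
eef_pos: [739.8, -227.9, 34.3]
tcp_rot: [3.14, -0.002, 0.147]
ft_force: [-9.5, 5.7, 31.5]
opening: 0.585
grip_force: 30.0
[ 739.75377512 -227.93073091   34.34484776] 37.5840968828612
side 700.0 [[530, 17], [537, 25], [522, 24], [531, 30], [531, 38], [523, 39], [528, 45], [523, 48], [517, 38], [521, 53], [512, 52], [511, 57], [533, 53], [531, 57], [539, 65], [536, 58], [543, 60], [545, 54], [559, 63], [559, 47], [555, 50], [553, 46], [557, 40], [551, 41], [546, 51], [533, 50], [538, 46], [534, 33], [543, 24], [539, 18]]
side 396.0 [[333, 129], [314, 129], [308, 139], [305, 137], [307, 151], [324, 145]]
side 181.5 [[528, 11], [536, 16], [549, 12], [548, 7], [544, 11], [547, 0], [535, 0], [533, 12]]
40 R,C,T(thin slope),S(thin rubber) left [[301.0, 159.0], [291.0, 145.0], [323.0, 140.0], [329.0, 149.0]] right [[311.0, 145.0], [302.0, 132.0], [333.0, 127.0], [339.0, 135.0]]
50 R,C,T(thin slope),S(thin rubber) left [[303.0, 159.0], [291.0, 147.0], [320.0, 136.0], [327.0, 144.0]] right [[313.0, 146.0], [302.0, 133.0], [330.0, 122.0], [337.0, 130.0]]
60 R,C,T(thin slope),S(thin rubber) left [[305.0, 159.0], [292.0, 148.0], [316.0, 132.0], [324.0, 139.0]] right [[316.0, 146.0], [303.0, 135.0], [327.0, 118.0], [335.0, 125.0]]
```

```bash
python3 -m crank '[[3,0,0,0,30],[6,0,0,0,30],[9,0,0,0,30],[12,0,0,0,30],[15,0,0,0,30]]'
cat >> h.py <<'E'
def ang(g,h):
    c=env.read_camera('side'); p=env.state()['eef_pos']; print(p.round(1),'d',((p-[702.5,-233,0])@[.989,.146,0]).round(1))
    hsv=cv2.cvtColor(c['img'],cv2.COLOR_BGR2HSV); m=cv2.inRange(hsv,np.array((3,90,40)),np.array((16,255,255)))
    m[:, :270]=0; m[:,345:]=0; m[:105]=0; m[165:]=0
    k=max(cv2.findContours(m,0,2)[0],key=cv2.contourArea); print(cv2.approxPolyDP(k,2,True)[:,0].tolist())
    e=np.radians(8.4); X=np.array([np.cos(e),np.sin(e),0]); Y=np.array([-X[1],X[0],0]);Z=np.array([0,0,1])
    for th in range(40,181,10):
        t=np.radians(th); u=X*np.cos(t)-Z*np.sin(t); n=-X*np.sin(t)-Z*np.cos(t)
        print(th,proj(c,[p+(g-90)*u+(h-5)*n+28*Y,p+(g-90)*u+(h-5)*n-28*Y,p+(g-90)*u+(h-24)*n+28*Y]).round().astype(int).tolist(),end=' ')
E
python3 -c "
from h import *
ang(20,30)"
```

```text
t: 25.25
eef_pos: [753.8, -226.6, 33.3]
tcp_rot: [3.14, -0.0, 0.147]
ft_force: [-9.4, -1.3, 18.3]
opening: 0.588
grip_force: 30.0
[ 754.5 -226.5   33.3] d 52.4
[[325, 123], [308, 127], [304, 133], [298, 134], [299, 151], [321, 139], [329, 128]]
40 [[321, 145], [332, 131], [317, 139]] 50 [[319, 141], [330, 127], [314, 134]] 60 [[317, 136], [327, 122], [310, 130]] 70 [[313, 131], [324, 118], [306, 127]] 80 [[309, 127], [320, 114], [301, 123]] 90 [[304, 124], [315, 110], [296, 121]] 100 [[299, 121], [310, 107], [292, 120]] 110 [[294, 119], [305, 105], [287, 119]] 120 [[289, 117], [300, 104], [282, 119]] 130 [[284, 117], [295, 104], [278, 120]] 140 [[279, 118], [291, 105], [275, 121]] 150 [[275, 119], [287, 106], [272, 124]] 160 [[272, 121], [283, 108], [270, 127]] 170 [[269, 124], [281, 111], [268, 130]] 180 [[267, 127], [279, 114], [267, 134]]
```

```bash
python3 -m crank '[[3,0,2,0,30],[5,0,4,0,30],[7,0,6,0,30],[9,0,7,0,30],[11,0,8,0,30]]'
python3 -c "
from h import *
ang(20,30)"
```

```text
t: 25.72
eef_pos: [765.7, -225.0, 25.8]
tcp_rot: [3.139, -0.003, 0.147]
ft_force: [-4.5, -1.2, 18.4]
opening: 0.584
grip_force: 30.0
[ 766.  -224.9   25.6] d 63.9
[[318, 118], [304, 125], [305, 129], [297, 136], [294, 135], [294, 154], [323, 124]]
40 [[317, 146], [327, 133], [312, 140]] 50 [[315, 142], [325, 128], [309, 135]] 60 [[312, 137], [323, 123], [305, 131]] 70 [[308, 132], [319, 119], [301, 128]] 80 [[304, 128], [315, 115], [297, 125]] 90 [[299, 125], [311, 111], [292, 122]] 100 [[294, 122], [306, 109], [287, 121]] 110 [[289, 120], [301, 107], [282, 120]] 120 [[284, 119], [296, 106], [278, 120]] 130 [[279, 118], [291, 105], [274, 121]] 140 [[275, 119], [286, 106], [270, 123]] 150 [[271, 120], [283, 107], [267, 125]] 160 [[268, 122], [279, 109], [265, 128]] 170 [[265, 125], [277, 112], [264, 131]] 180 [[263, 128], [275, 116], [263, 135]]
```

```bash
python3 -m crank '[[0,0,-5,0,30],[-8,0,-7,0,30],[-16,0,-7,0,30],[-22,0,-7,0,30],[-24,0,-7,0,30],[-26,0,-7,0,30],[-26,0,-7,0,30]]'
python3 -m crank '[[-1,0,0,0,30],[-2,0,0,0,30],[-2,0,0,0,30]]'
python3 -c "
from h import *
ang(13,30)"
```

```text
t: 26.35
eef_pos: [738.9, -228.1, 29.3]
tcp_rot: [3.142, -0.0, 0.147]
ft_force: [0.1, 0.0, -0.5]
opening: 0.589
grip_force: 30.0
t: 26.6
eef_pos: [738.2, -228.1, 29.8]
tcp_rot: [3.141, -0.003, 0.147]
ft_force: [5.7, 1.0, 0.6]
opening: 0.588
grip_force: 30.0
[ 738.2 -228.1   29.8] d 36.0
[[330, 121], [314, 128], [314, 132], [306, 140], [305, 137], [304, 157], [333, 127]]
40 [[330, 148], [340, 134], [326, 141]] 50 [[328, 143], [338, 129], [322, 137]] 60 [[325, 138], [335, 124], [318, 132]] 70 [[321, 133], [331, 119], [313, 128]] 80 [[316, 129], [327, 115], [308, 125]] 90 [[311, 125], [322, 111], [303, 122]] 100 [[305, 122], [316, 108], [298, 120]] 110 [[299, 120], [311, 106], [292, 120]] 120 [[294, 118], [305, 105], [287, 120]] 130 [[288, 118], [300, 105], [283, 121]] 140 [[283, 119], [295, 106], [279, 123]] 150 [[279, 120], [291, 107], [275, 125]] 160 [[275, 123], [287, 110], [273, 128]] 170 [[273, 126], [284, 113], [272, 132]] 180 [[271, 130], [282, 117], [271, 136]]
```

```bash
python3 -m crank '[[0,0,2,0,30],[0,0,3,0,30],[0,0,4,0,30],[0,0,4.5,0,30],[0,0,4.5,0,30]]'
```

```text
t: 27.07
eef_pos: [739.6, -228.4, 27.4]
tcp_rot: [3.139, -0.006, 0.147]
ft_force: [8.7, 1.6, 9.5]
opening: 0.588
grip_force: 30.0
```

```bash
python3 -m crank '[[0.5,0,-1,0,57],[1,0,-1,0,59],[1,0,-1,0,61],[1,0,-1,0,64],[1,0,-1,0,72],[-6,0,-8,0,78],[-12,0,-14,0,78],[-12,0,-14,0,78],[-12,0,-14,0,70],[-12,0,-14,0,62]]'
python3 -c "
from h import *
ang(30,26)"
```

```text
t: 27.9
eef_pos: [725.2, -230.1, 39.2]
tcp_rot: [3.141, -0.0, 0.147]
ft_force: [0.9, -0.0, 0.1]
opening: 0.731
grip_force: 0.0
[ 725.2 -230.    38.9] d 22.9
[[329, 122], [318, 126], [319, 131], [310, 138], [307, 153], [333, 126]]
40 [[329, 147], [339, 133], [325, 141]] 50 [[328, 143], [338, 129], [322, 137]] 60 [[325, 139], [336, 125], [319, 134]] 70 [[322, 135], [333, 122], [315, 131]] 80 [[318, 132], [329, 118], [311, 128]] 90 [[314, 129], [325, 115], [307, 126]] 100 [[310, 126], [321, 113], [302, 125]] 110 [[305, 125], [317, 111], [298, 125]] 120 [[301, 124], [312, 110], [294, 125]] 130 [[297, 123], [308, 110], [291, 126]] 140 [[293, 124], [304, 110], [288, 127]] 150 [[289, 125], [300, 112], [285, 129]] 160 [[286, 127], [297, 113], [284, 132]] 170 [[284, 129], [295, 116], [283, 135]] 180 [[282, 132], [293, 119], [282, 138]]
```

```bash
python3 -m crank '[[0,0,0,0,30],[0,0,0,0,30],[0,0,0,0,30],[0,0,0,0,30],[0,0,2,0,30],[1,0,4,0,30],[3,0,5,0,30]]'
python3 -m crank '[[2,0,0,0,30],[5,0,1,0,30],[8,0,2,0,30],[11,0,4,0,30]]'
python3 -c "
from h import *
ang(30,26)"
```

```text
t: 28.53
eef_pos: [728.3, -229.5, 36.9]
tcp_rot: [3.141, -0.001, 0.147]
ft_force: [-9.2, 4.2, 23.0]
opening: 0.589
grip_force: 30.0
t: 28.87
eef_pos: [739.3, -228.0, 32.6]
tcp_rot: [3.141, -0.001, 0.147]
ft_force: [-6.2, 3.2, 19.5]
opening: 0.588
grip_force: 30.0
[ 739.9 -227.8   32.2] d 37.7
[[320, 118], [314, 124], [312, 134], [304, 137], [305, 153], [300, 156], [303, 157], [310, 143], [327, 122]]
40 [[323, 148], [333, 134], [318, 141]] 50 [[321, 144], [332, 130], [316, 137]] 60 [[319, 140], [329, 126], [312, 134]] 70 [[316, 136], [327, 122], [309, 131]] 80 [[312, 132], [323, 119], [305, 129]] 90 [[308, 129], [319, 116], [301, 127]] 100 [[304, 127], [315, 113], [296, 126]] 110 [[299, 125], [311, 112], [292, 125]] 120 [[295, 124], [306, 111], [288, 125]] 130 [[291, 124], [302, 110], [285, 126]] 140 [[287, 124], [298, 111], [282, 128]] 150 [[283, 125], [295, 112], [280, 130]] 160 [[280, 127], [292, 114], [278, 132]] 170 [[278, 129], [289, 116], [277, 135]] 180 [[276, 132], [288, 119], [277, 139]]
```

```bash
python3 -m crank '[[3,0,1,0,30],[6,0,2.5,0,30],[9,0,4,0,30],[11,0,5.5,0,30],[13,0,7,0,30]]'
python3 -c "
from h import *
ang(24,26)"
```

```text
t: 29.33
eef_pos: [752.4, -226.1, 25.1]
tcp_rot: [3.141, -0.001, 0.147]
ft_force: [-3.5, 1.5, 16.7]
opening: 0.589
grip_force: 30.0
[ 752.7 -226.1   24.9] d 50.7
[[316, 116], [309, 124], [304, 137], [299, 137], [300, 157], [303, 156], [309, 130], [319, 119]]
40 [[320, 148], [330, 134], [315, 141]] 50 [[318, 143], [328, 129], [312, 137]] 60 [[315, 139], [325, 125], [308, 133]] 70 [[311, 135], [322, 121], [304, 130]] 80 [[307, 131], [318, 118], [300, 128]] 90 [[303, 128], [314, 115], [295, 126]] 100 [[298, 126], [309, 112], [291, 124]] 110 [[293, 124], [305, 110], [286, 124]] 120 [[289, 123], [300, 109], [282, 124]] 130 [[284, 123], [296, 109], [279, 125]] 140 [[280, 123], [292, 110], [275, 127]] 150 [[276, 124], [288, 111], [273, 129]] 160 [[273, 127], [285, 114], [271, 132]] 170 [[271, 129], [282, 116], [270, 135]] 180 [[269, 132], [281, 119], [270, 139]]
```

```bash
python3 -m crank '[[3,0,1,0,30],[5,0,2,0,30],[7,0,3,0,30],[9,0,3.5,0,30]]'
python3 -c "
from h import *
ang(21,26)"
```

```text
t: 29.72
eef_pos: [760.1, -225.4, 22.2]
tcp_rot: [3.141, 0.002, 0.147]
ft_force: [-12.1, -1.2, 25.4]
opening: 0.589
grip_force: 30.0
[ 760.6 -225.4   22.3] d 58.5
[[315, 116], [305, 125], [303, 134], [296, 137], [297, 156], [301, 157], [305, 129]]
40 [[317, 147], [328, 133], [313, 140]] 50 [[315, 142], [326, 129], [310, 136]] 60 [[312, 138], [323, 124], [306, 132]] 70 [[309, 134], [320, 120], [302, 129]] 80 [[305, 130], [316, 116], [297, 126]] 90 [[300, 127], [311, 113], [292, 124]] 100 [[295, 124], [306, 111], [288, 123]] 110 [[290, 122], [301, 109], [283, 122]] 120 [[285, 121], [297, 108], [279, 123]] 130 [[280, 121], [292, 108], [275, 124]] 140 [[276, 122], [288, 109], [272, 126]] 150 [[273, 123], [284, 110], [269, 128]] 160 [[269, 126], [281, 113], [267, 131]] 170 [[267, 128], [279, 116], [266, 134]] 180 [[265, 132], [277, 119], [266, 138]]
```

```bash
cat >> h.py <<'E'
def edge(uv,s=28,yaw=8.4,c=None):
    "pixels on the wedge's side plane -> (along X from TCP, z)"
    c=c or env.read_camera('side'); p=env.state()['eef_pos'];e=np.radians(yaw); X=np.array([np.cos(e),np.sin(e),0]); Y=np.array([-X[1],X[0],0])
    o=c['pose'][:3,3]; r=[]
    for q in uv:
        d=c['pose'][:3,:3]@np.linalg.inv(c['K'])@[*q,1]; P=o+d*(((p+s*Y-o)@Y)/(d@Y)); r.append([(P-p)@X,P[2]])
    return np.round(r,1)
E
python3 - <<'E'
from h import *
c=env.read_camera('side');cv2.imwrite('pics/x.png',c['img'])
m=cv2.inRange(cv2.cvtColor(c['img'],cv2.COLOR_BGR2HSV),np.array((3,80,30)),np.array((18,255,255)))
for v in range(114,160,4):
    r=np.flatnonzero(m[v,280:340])+280; print(v,r.min() if len(r) else 0,r.max() if len(r) else 0,end=' | ')
right=[(max(np.flatnonzero(m[v,280:340]))+280.5,v) for v in range(130,157,3)]
q=edge(right,c=c); print(q.tolist()); print(np.polyfit(q[:,1],q[:,0],1))
E
```

```text
114 308 308 | 118 311 314 | 122 302 311 | 126 305 308 | 130 298 305 | 134 302 304 | 138 296 339 | 142 295 339 | 146 295 339 | 150 295 339 | 154 295 339 | 158 311 339 | [[-35.0, 87.4], [-32.8, 78.1], [-107.4, 98.0], [-117.2, 93.5], [-117.9, 85.4], [-118.5, 77.2], [-119.2, 69.0], [-119.9, 60.6], [-120.6, 52.2]]
[   0.62003876 -147.04390979]
```

```bash
python3 - <<'E'
from h import *
print(edge([(305,129),(305.5,129.5),(301,157),(302,157),(303,150),(304,140)]).tolist())
c=cv2.imread('pics/x.png'); print(c[150,290:315].tolist()); print(c[136,290:315].tolist())
E
```

```text
[[-33.7, 89.7], [-35.0, 88.8], [-25.6, 4.1], [-28.2, 5.2], [-30.3, 27.5], [-32.1, 57.8]]
[[31, 28, 29], [32, 33, 32], [33, 32, 36], [32, 35, 36], [26, 28, 26], [39, 45, 63], [36, 47, 62], [39, 48, 63], [37, 43, 59], [40, 49, 65], [39, 50, 65], [41, 49, 65], [40, 51, 59], [35, 35, 38], [29, 30, 32], [32, 30, 30], [29, 34, 36], [27, 29, 31], [34, 35, 35], [30, 30, 32], [45, 46, 48], [62, 63, 62], [60, 59, 62], [62, 61, 63], [61, 65, 66]]
[[36, 36, 39], [29, 28, 29], [33, 34, 35], [17, 19, 19], [29, 29, 28], [42, 48, 50], [40, 52, 63], [41, 46, 56], [27, 31, 40], [31, 33, 35], [38, 40, 50], [43, 50, 71], [33, 48, 67], [48, 59, 75], [36, 46, 59], [36, 36, 41], [34, 36, 36], [20, 20, 17], [31, 33, 32], [30, 28, 31], [30, 32, 31], [28, 29, 32], [22, 26, 26], [22, 28, 28], [27, 30, 30]]
```

```bash
python3 -m crank '[[2,0,0,0,30],[4,0,0.5,0,30],[6,0,1,0,30],[8,0,1.5,0,30]]'
python3 - <<'E'
from h import *
c=env.read_camera('side'); ang(21,26); m=cv2.inRange(cv2.cvtColor(c['img'],cv2.COLOR_BGR2HSV),np.array((3,80,30)),np.array((18,255,255)))
cc,l,st,ce=cv2.connectedComponentsWithStats(m[105:165,280:322])
pts=[]
for v in list(range(126,135,2))+list(range(144,156,2)):
    r=np.flatnonzero(m[v,285:310])+285; pts.append((r.max()+.5,v))
print(pts); q=edge(pts,c=c); print(q.tolist())
E
```

```text
t: 30.2
eef_pos: [767.9, -224.7, 22.1]
tcp_rot: [3.14, 0.002, 0.147]
ft_force: [-16.6, -1.2, 34.5]
opening: 0.587
grip_force: 30.0
[ 768.3 -224.7   22.2] d 66.3
[[341, 135], [343, 138], [337, 140], [341, 143], [339, 145], [336, 142], [334, 145], [334, 155], [344, 160], [344, 151], [340, 153], [338, 150], [344, 147], [344, 136]]
40 [[314, 146], [325, 132], [310, 139]] 50 [[312, 141], [323, 128], [307, 135]] 60 [[309, 137], [320, 123], [303, 131]] 70 [[306, 133], [317, 119], [299, 128]] 80 [[302, 129], [313, 115], [294, 125]] 90 [[297, 126], [308, 112], [289, 123]] 100 [[292, 123], [303, 110], [285, 122]] 110 [[287, 121], [298, 108], [280, 121]] 120 [[282, 120], [294, 107], [276, 122]] 130 [[278, 120], [289, 107], [272, 123]] 140 [[273, 121], [285, 108], [269, 124]] 150 [[270, 122], [281, 109], [266, 127]] 160 [[267, 125], [278, 112], [264, 130]] 170 [[264, 127], [276, 115], [263, 133]] 180 [[263, 131], [274, 118], [263, 137]] [(np.float64(304.5), 126), (np.float64(302.5), 128), (np.float64(302.5), 130), (np.float64(301.5), 132), (np.float64(301.5), 134), (np.float64(300.5), 144), (np.float64(299.5), 146), (np.float64(299.5), 148), (np.float64(299.5), 150), (np.float64(299.5), 152), (np.float64(298.5), 154)]
[[-39.8, 97.1], [-35.0, 89.8], [-35.1, 84.2], [-32.8, 77.7], [-32.9, 72.1], [-31.0, 42.3], [-28.6, 35.4], [-28.7, 29.4], [-28.8, 23.4], [-28.9, 17.4], [-26.4, 10.2]]
```

```bash
python3 -m crank '[[-1,0,-1.5,0,30],[-2,0,-3,0,30],[-2,0,-3,0,30],[-2,0,-3,0,57],[-2,0,-3,0,59],[-2,0,-3,0,61],[-2,0,-3,0,66],[-2,0,-3,0,74]]'
python3 -m crank '[[-2,0,-10,0,82],[-10,0,-30,0,84],[-20,0,-50,0,84],[-20,0,-52,0,84],[-20,0,-52,0,84]]'
python3 - <<'E'
from h import *
c=env.read_camera('side'); cv2.imwrite('pics/x.png',c['img']); m=cv2.inRange(cv2.cvtColor(c['img'],cv2.COLOR_BGR2HSV),np.array((3,80,30)),np.array((18,255,255)))
pts=[]
for v in range(116,158,2):
    r=np.flatnonzero(m[v,280:315])+280
    if len(r): pts.append((r.max()+.5,v))
q=edge(pts,c=c); print(env.state()['eef_pos'].round(1)); print([(float(a),b,*map(float,k)) for (a,b),k in zip(pts,q)])
E
```

```text
t: 30.97
eef_pos: [767.8, -224.2, 22.5]
tcp_rot: [3.14, -0.003, 0.147]
ft_force: [1.0, -1.3, 9.9]
opening: 0.718
grip_force: 0.0
t: 31.38
eef_pos: [747.3, -227.0, 74.3]
tcp_rot: [3.141, -0.002, 0.147]
ft_force: [0.8, 0.2, 0.7]
opening: 0.881
grip_force: 0.0
[ 747.  -226.7   72.9]
[(301.5, 118, -11.2, 117.0), (301.5, 120, -11.3, 111.6), (301.5, 124, -11.5, 100.8), (298.5, 130, -4.4, 81.5), (298.5, 132, -4.5, 75.9), (298.5, 134, -4.6, 70.2), (298.5, 136, -4.7, 64.5), (298.5, 138, -4.8, 58.8), (298.5, 140, -4.9, 53.0), (298.5, 142, -5.0, 47.2), (298.5, 144, -5.1, 41.3), (298.5, 146, -5.2, 35.4), (298.5, 148, -5.3, 29.5), (298.5, 150, -5.4, 23.5), (298.5, 152, -5.5, 17.4), (298.5, 154, -5.7, 11.3), (298.5, 156, -5.8, 5.2)]
```

```bash
python3 -m crank '[[3,0,0,0,70],[3,0,0,0,62],[3,0,0,0,30],[3,0,0,0,30],[3,0,0,0,30],[3,0,0,0,30],[3,0,0,0,30],[3,0,-30,0,30],[3,0,-70,0,30],[3,0,-100,0,30]]'
python3 -c "
from h import *
go(467,-267.6,170,8.4)"
```

```text
t: 32.27
eef_pos: [750.0, -226.4, 175.0]
tcp_rot: [3.141, -0.001, 0.147]
ft_force: [0.4, 0.1, 0.1]
opening: 0.584
grip_force: 30.0
t 32.27 at [ 750.  -226.4  175. ] 8.42 row [-286.0, -0.7, 5.0, 0.0]
```

```bash
python3 -m crank '[[-286,0,0,0,30],[-286,0,0,0,30],[-286,0,0,0,30],[-286,0,0,0,30],[-286,0,0,0,30],[-286,0,0,0,30],[-286,0,0,0,30],[-286,0,0,0,30],[-286,0,0,0,30]]'
python3 -m crank '[[0,0,35,0,30],[0,0,70,0,30],[0,0,94,0,30],[0,0,95,0,30],[10,0,95,0,30],[14,0,95,0,30]]'
python3 -c "
from h import *
go(467,-267.6,79,8.4)"
```

```text
t: 33.02
eef_pos: [466.0, -268.7, 173.6]
tcp_rot: [3.141, -0.001, 0.145]
ft_force: [0.1, 0.2, -0.2]
opening: 0.586
grip_force: 30.0
t: 33.52
eef_pos: [483.1, -266.5, 79.0]
tcp_rot: [3.14, -0.002, 0.147]
ft_force: [-5.5, -1.6, 0.0]
opening: 0.585
grip_force: 30.0
t 33.52 at [ 483.1 -266.5   79. ] 8.44 row [-16.1, -1.3, 0.0, 0.0]
```

```bash
python3 -m crank '[[4,0,0,0,30],[8,0,0,0,30],[12,0,-1,0,30],[16,0,-1,0,30],[20,0,-1,0,30],[24,0,-1,0,30]]'
python3 -m crank '[[4,0,0,0,30],[8,0,0,0,30],[12,0,0,0,30],[16,0,0,0,30],[20,0,0,0,30]]'
python3 -c "
from h import *
go(467,-267.6,79,8.4)"
```

```text
t: 34.02
eef_pos: [504.7, -262.5, 80.6]
tcp_rot: [3.141, 0.001, 0.148]
ft_force: [-8.0, -1.9, 2.3]
opening: 0.583
grip_force: 30.0
t: 34.43
eef_pos: [524.3, -259.5, 80.1]
tcp_rot: [3.142, 0.001, 0.148]
ft_force: [-7.0, -0.5, -1.7]
opening: 0.588
grip_force: 30.0
t 34.43 at [ 524.3 -259.5   80.1] 8.47 row [-57.8, -0.4, 1.1, 0.1]
```

```bash
python3 -m crank '[[3,0,3,0,30],[6,0,7,0,30],[9,0,11,0,30],[11,0,15,0,30],[12,0,18,0,30]]'
python3 -c "
from h import *
go(466.5-22,-261.8-6,79,8.4)"
```

```text
t: 34.85
eef_pos: [537.0, -258.0, 61.2]
tcp_rot: [3.141, -0.001, 0.147]
ft_force: [-0.8, 0.4, 6.7]
opening: 0.584
grip_force: 30.0
t 34.85 at [ 537.  -258.    61.2] 8.45 row [-92.9, -3.9, -17.8, 0.0]
```

```bash
python3 -m crank '[[0,0,-25,0,30],[-20,0,-35,0,30],[-50,0,-35,0,30],[-80,0,-35,0,30],[-80,0,-20,0,30],[-80,0,0,0,30],[-80,0,6,0,30],[-80,0,6,0,30]]'
python3 -m crank '[[0,0,2,0,30],[0,0,4,0,30],[0,0,6,0,30],[1,0,8,0,30]]'
python3 -c "
from h import *
go(466.5-22,-261.8-6,79,8.4)"
```

```text
t: 35.52
eef_pos: [457.9, -270.0, 54.1]
tcp_rot: [3.141, -0.001, 0.147]
ft_force: [-0.3, -1.3, 1.3]
opening: 0.582
grip_force: 30.0
t: 35.85
eef_pos: [459.8, -270.2, 47.9]
tcp_rot: [3.139, -0.003, 0.147]
ft_force: [4.1, 0.8, 8.5]
opening: 0.585
grip_force: 30.0
t 35.85 at [ 459.8 -270.2   47.9] 8.43 row [-14.8, -4.6, -31.1, 0.0]
```

```bash
python3 -m crank '[[2,0,4,0,30],[4,0,8,0,30],[5,0,12,0,30],[6,0,16,0,30],[7,0,18.5,0,30],[7,0,18.5,0,30]]'
python3 - <<'E'
from h import *
c=brown('side',3); p=env.state()['eef_pos']; print(p.round(1))
e=np.radians(8.4); X=np.array([np.cos(e),np.sin(e),0]); Y=np.array([-X[1],X[0],0]);Z=np.array([0,0,1])
for th in(160,170,180,190):
    t=np.radians(th); u=X*np.cos(t)-Z*np.sin(t); n=-X*np.sin(t)-Z*np.cos(t)
    for s in(28,-28): print(th,s,'R C T S',proj(c,[p+74*u+13*n+s*Y,p+74*u-28*n+s*Y,p-16*u-11*n+s*Y,p-16*u+13*n+s*Y]).round().astype(int).tolist())
E
```

```text
t: 36.35
eef_pos: [466.2, -268.8, 28.6]
tcp_rot: [3.14, -0.002, 0.147]
ft_force: [2.3, -1.0, 4.3]
opening: 0.589
grip_force: 30.0
side 337.5 [[183, 221], [178, 229], [177, 225], [172, 226], [171, 233], [165, 230], [158, 238], [147, 241], [149, 251], [185, 230]]
side 272.5 [[178, 210], [163, 212], [146, 222], [146, 229], [143, 225], [135, 228], [134, 235], [139, 235], [136, 230], [144, 232]]
side 84.0 [[428, 186], [426, 192], [440, 200], [442, 193], [437, 196], [429, 191], [436, 189]]
[ 466.  -268.7   28.7]
160 28 R C T S [[446, 204], [436, 214], [405, 187], [411, 180]]
160 -28 R C T S [[453, 187], [443, 198], [414, 171], [419, 165]]
170 28 R C T S [[448, 200], [441, 212], [405, 188], [409, 181]]
170 -28 R C T S [[455, 183], [448, 195], [414, 172], [418, 165]]
180 28 R C T S [[449, 195], [445, 209], [406, 189], [408, 181]]
180 -28 R C T S [[456, 179], [452, 192], [414, 174], [416, 166]]
190 28 R C T S [[449, 190], [448, 205], [407, 190], [407, 182]]
190 -28 R C T S [[456, 174], [455, 189], [415, 175], [415, 166]]
```

```bash
python3 -m crank '[[0,0,-30,0,30],[0,0,-70,0,30],[0,0,-110,0,30],[0,0,-130,0,30],[0,0,-130,0,30]]'
python3 - <<'E'
from h import *
c=brown('wrist',2); cv2.imwrite('pics/y.png',c['img']); p=env.state()['eef_pos']; print(p.round(1))
e=np.radians(8.4); X=np.array([np.cos(e),np.sin(e),0]); Y=np.array([-X[1],X[0],0]);Z=np.array([0,0,1])
for g in(12,16,20):
  for th in(175,180,185):
    t=np.radians(th); u=X*np.cos(t)-Z*np.sin(t); n=-X*np.sin(t)-Z*np.cos(t)
    print(g,th,'T, S-brown, S; left,right',proj(c,[p-g*u+(13-k)*n+s*Y for s in(28,-28) for k in(24,5,0)]).round(1).tolist())
hsv=cv2.cvtColor(c['img'],cv2.COLOR_BGR2HSV)
print([(v,hsv[v,277].tolist()) for v in range(210,300,4)])
c=brown('top',2); print(proj(c,[p+X*16,p,p-74*X]).round().tolist())
E
```

```text
t: 36.82
eef_pos: [466.2, -269.2, 162.7]
tcp_rot: [3.137, -0.005, 0.147]
ft_force: [0.5, -0.3, -0.2]
opening: 0.586
grip_force: 30.0
wrist 472.0 [[208, 323], [339, 325], [339, 322]]
wrist 191.0 [[256, 52], [251, 57], [251, 63], [254, 67], [261, 68], [266, 59], [261, 52]]
wrist 69.5 [[0, 165], [0, 172], [8, 175], [8, 169]]
[ 465.5 -268.7  160.3]
12 175 T, S-brown, S; left,right [[222.4, 241.8], [216.5, 259.2], [214.7, 264.4], [329.4, 241.6], [335.7, 259.0], [337.7, 264.2]]
12 180 T, S-brown, S; left,right [[222.8, 242.7], [216.8, 256.8], [214.9, 261.1], [329.0, 242.5], [335.4, 256.6], [337.4, 260.9]]
12 185 T, S-brown, S; left,right [[223.2, 243.8], [217.1, 254.7], [215.2, 258.0], [328.6, 243.7], [335.1, 254.5], [337.1, 257.8]]
16 175 T, S-brown, S; left,right [[222.0, 234.8], [216.0, 251.5], [214.1, 256.6], [329.9, 234.6], [336.3, 251.3], [338.2, 256.4]]
16 180 T, S-brown, S; left,right [[222.5, 235.5], [216.4, 248.9], [214.5, 253.0], [329.3, 235.4], [335.8, 248.7], [337.8, 252.8]]
16 185 T, S-brown, S; left,right [[223.0, 236.5], [216.8, 246.5], [215.0, 249.6], [328.8, 236.3], [335.
[... 671 characters left out ...]
0, 11, 67]), (262, [10, 12, 65]), (266, [30, 4, 61]), (270, [30, 13, 60]), (274, [15, 9, 59]), (278, [30, 16, 65]), (282, [10, 11, 67]), (286, [10, 12, 64]), (290, [0, 12, 42]), (294, [0, 0, 63]), (298, [0, 6, 42])]
top 1398.5 [[272, 82], [263, 89], [260, 96], [262, 113], [266, 118], [276, 122], [288, 122], [296, 118], [302, 104], [300, 92], [289, 82]]
top 116.5 [[174, 114], [177, 116], [180, 112], [184, 121], [188, 119], [189, 123], [190, 117], [195, 117], [194, 112], [184, 112], [181, 109], [179, 113]]
top 99.0 [[193, 120], [193, 123], [196, 123], [198, 119], [205, 125], [210, 122], [209, 115], [204, 117], [203, 114], [198, 116], [197, 120]]
[[427.0, 251.0], [429.0, 260.0], [438.0, 303.0]]
```

```bash
python3 - <<'E'
from h import *
w=cv2.imread('pics/y.png'); s=shot('side')['img']; t=shot('top')['img']
A=cv2.resize(w,(440,330)); B=cv2.resize(s[90:240,340:520],(360,300),interpolation=2); C=cv2.resize(t[200:340,360:520],(340,298),interpolation=2)
o=np.zeros((600,800,3),np.uint8); o[:330,:440]=A; o[:300,440:]=B; o[302:600,440:780]=C
cv2.imwrite('pics/comp.png',cv2.convertScaleAbs(o,alpha=1.3,beta=20))
E
```

```text
(no output)
```

View pics/comp.png

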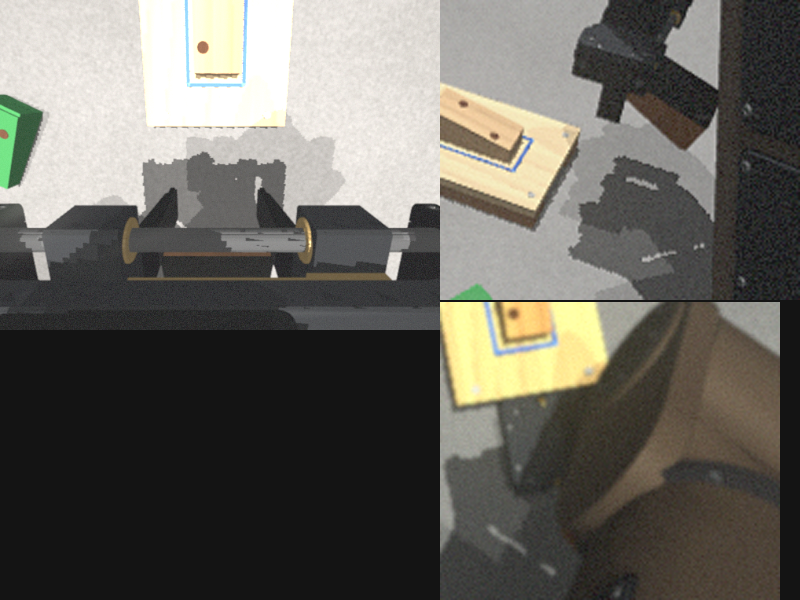

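```bash
python3 - <<'E'
from h import *
c=env.read_camera('side'); p=env.state()['eef_pos']; print(p.round(1), proj(c,p))
hsv=cv2.cvtColor(c['img'],cv2.COLOR_BGR2HSV)
m=cv2.inRange(hsv,np.array((2,60,25)),np.array((20,255,255))); m[:, :428]=0; m[:,484:]=0; m[:115]=0;m[172:]=0
k=max(cv2.findContours(m,0,2)[0],key=cv2.contourArea); q=cv2.approxPolyDP(k,2,True)[:,0]; print(q.tolist())
print(edge(q,28,c=c).tolist())
for v in range(120,168,4): print(v,''.join('#' if m[v,u] else '.' if c['img'][v,u].max()>90 else 'k' for u in range(425,490)))
E
```

```text
[ 464.5 -268.1  156.9] [[430.91303881 133.96219612]]
[[433, 138], [462, 165], [471, 155], [443, 136], [440, 139]]
[[-9.9, 170.5], [-77.3, 129.1], [-87.0, 158.8], [-27.0, 181.9], [-23.2, 173.2]]
120 kkkkkkkkkkkkkkkkkkkkkkkkkkkkkkk.......................k#k#kkkkkkk
124 kkkkkkkkkkkkkkkkkkkkkk#kkkkkkkkkkkkkk.................kkk#kkkkkkk
128 kkkkkkkkkkkkkkkkkkkkkkkkkkkkkkkkkkkkkkkkkkk...........kkkkkkkkkkk
132 kkkkkkkkkkkkkkkkkkkkkkkkkkkkkkkkk#kkkkkkkkkkkkkkkk....kkkkkkkkkkk
136 kkkkkkkkkkkkkkkkkk#kkkkkkkkkkkkkkkkkkkkkkkkkkkkkkkkkkkkk#k#kkkkkk
140 kkkkkkkk#################kkkkkkkkkkkkkkkkkkkkkkkkkkkkkkkk##kkkkkk
144 kkkkkkk.....k##################kkkkkkkkkkkkkkkkkkkkkkkk#kk#kkkkkk
148 kkkkkk...........################k#k#kkkkkkkkkkkkkkk.k###kkkkkkkk
152 .kkkk...............k######################kkkkkkk...kkk#kkkkkkkk
156 .........................k####################k......kkkkkkkkkkkk
160 .............................k#############..........kkk#kkkkkkkk
164 .................................k#####k.............kkkkkkkkkkkk
```

```bash
python3 -m crank '[[-15,0,40,0,30],[-15,0,80,0,30],[-15,0,115,0,30],[-15,0,122,0,30],[-10,0,126,0,30],[-4,0,129,0,30],[2,0,131,0,30],[8,0,132,0,30],[14,0,133,0,30]]'
cat >> h.py <<'E'
def side_tilt():
    c=env.read_camera('side'); p=env.state()['eef_pos']; u0,v0=proj(c,p)[0].astype(int)
    m=cv2.inRange(cv2.cvtColor(c['img'],cv2.COLOR_BGR2HSV),np.array((2,60,25)),np.array((20,255,255)))
    w=np.zeros_like(m); w[v0-25:v0+45,u0-5:min(u0+52,484)]=1
    k=max(cv2.findContours(m*w,0,2)[0],key=cv2.contourArea); q=cv2.approxPolyDP(k,2,True)[:,0]
    print('tcp',p.round(1),'px',u0,v0,q.tolist(),edge(q,28,c=c).tolist())
E
python3 -c "
from h import *
side_tilt()"
```

```text
t: 37.82
eef_pos: [480.1, -266.6, 26.7]
tcp_rot: [3.14, -0.001, 0.148]
ft_force: [-2.0, -0.3, 2.6]
opening: 0.584
grip_force: 30.0
tcp [ 481.  -266.5   26.4] px 411 178 [[415, 186], [439, 207], [448, 199], [423, 183], [418, 188], [418, 183]] [[-16.3, 35.0], [-77.0, -0.3], [-89.4, 30.6], [-30.8, 50.6], [-23.5, 32.4], [-20.7, 46.0]]
```

```bash
python3 -m crank '[[0,0,-40,0,30],[0,0,-80,0,30],[0,0,-115,0,30],[40,0,-115,0,30],[80,0,-115,0,30],[120,0,-115,0,30],[160,0,-115,0,30],[200,0,-115,0,30],[240,0,-115,0,30],[280,0,-115,0,30]]'
python3 -c "
from h import *
go(759,-224.7,64,8.4)"
```

```text
t: 38.7
eef_pos: [757.9, -224.4, 141.3]
tcp_rot: [3.141, -0.001, 0.147]
ft_force: [1.1, -1.3, -0.8]
opening: 0.586
grip_force: 30.0
t 38.7 at [ 757.9 -224.4  141.3] 8.45 row [1.1, 0.5, 77.3, 0.0]
```

```bash
python3 -m crank '[[1,0,40,0,30],[1,0,70,0,30],[1,0,78,0,30],[1,0,80,0,30],[1,0,80,0,30]]'
python3 -c "
from h import *
side_tilt()"
python3 -m crank '[[2,0,4,0,30],[5,0,8,0,30],[8,0,12,0,30],[11,0,16,0,30]]'
python3 -c "
from h import *
side_tilt()"
```

```text
t: 39.12
eef_pos: [757.1, -225.5, 61.4]
tcp_rot: [3.141, -0.001, 0.147]
ft_force: [-0.4, 0.2, -0.6]
opening: 0.585
grip_force: 30.0
tcp [ 757.5 -225.7   62.6] px 298 127 [[297, 126], [297, 133], [315, 149], [305, 163], [304, 171], [349, 171], [349, 167], [327, 159], [332, 152], [333, 158], [349, 164], [348, 134], [339, 131], [327, 145]] [[-10.7, 90.8], [-11.0, 71.2], [-57.5, 42.7], [-33.5, -10.0], [-31.6, -36.5], [-144.4, 12.7], [-143.3, 24.4], [-88.7, 25.5], [-99.4, 50.8], [-103.0, 34.5], [-142.4, 33.1], [-132.2, 114.1], [-111.3, 114.3], [-86.1, 65.7]]
t: 39.5
eef_pos: [768.4, -223.9, 45.3]
tcp_rot: [3.14, -0.001, 0.147]
ft_force: [0.4, -0.2, 2.8]
opening: 0.582
grip_force: 30.0
tcp [ 768.5 -223.6   44. ] px 293 132 [[292, 130], [292, 136], [314, 151], [304, 165], [304, 174], [344, 176], [343, 165], [327, 160], [332, 152], [332, 158], [344, 162], [342, 132], [335, 130], [323, 144]] [[-9.7, 75.3], [-9.8, 58.1], [-66.7, 36.3], [-42.5, -16.9], [-43.3, -45.8], [-145.3, -7.1], [-140.0, 24.6], [-100.3, 23.0], [-110.8, 51.2], [-112.0, 33.9], [-141.6, 34.3], [-129.7, 114.6], [-113.4, 113.9], [-87.8, 65.2]]
```

```bash
python3 -m crank '[[2,0,4,0,30],[4,0,8,0,30],[5,0,11,0,30],[6,0,13,0,30],[6,0,13,0,30]]'
python3 -c "
from h import *
side_tilt()"
```

```text
t: 39.97
eef_pos: [773.7, -222.6, 30.6]
tcp_rot: [-3.141, 0.001, 0.147]
ft_force: [2.5, -0.9, 2.3]
opening: 0.582
grip_force: 30.0
tcp [ 773.6 -222.6   30.9] px 291 136 [[342, 132], [333, 129], [323, 143], [290, 134], [290, 140], [313, 152], [304, 164], [304, 174], [321, 180], [342, 180], [342, 166], [338, 165], [341, 164], [332, 161], [330, 163], [328, 160], [332, 152], [332, 158], [342, 160]] [[-134.9, 114.8], [-113.9, 115.0], [-92.8, 68.2], [-9.9, 62.2], [-9.9, 44.7], [-69.5, 32.5], [-47.7, -13.6], [-48.5, -45.6], [-94.0, -45.1], [-146.8, -21.3], [-143.1, 20.9], [-133.3, 19.7], [-140.2, 25.7], [-117.9, 25.4], [-113.4, 17.4], [-108.0, 24.2], [-116.0, 51.4], [-117.3, 34.1], [-141.6, 38.3]]
```

```bash
python3 -m crank '[[0,0,-40,0,30],[0,0,-80,0,30],[0,0,-110,0,30],[0,0,-110,0,30],[0,0,-110,0,30]]'
python3 - <<'E'
from h import *
side_tilt(); c=env.read_camera('side')
m=cv2.inRange(cv2.cvtColor(c['img'],cv2.COLOR_BGR2HSV),np.array((2,60,25)),np.array((20,255,255)))
p=env.state()['eef_pos'];u0,v0=proj(c,p)[0].astype(int)
for v in range(v0-20,v0+40,3): print(v,''.join('#' if m[v,u] else '.' if c['img'][v,u].max()>75 else 'k' for u in range(u0-20,u0+60)))
print(proj(c,[p+[-86*.989,-86*.146,z]+28*np.array([-.146,.989,0]) for z in(0,40)]).round(), u0-20)
E
```

```text
t: 40.43
eef_pos: [774.0, -222.9, 143.2]
tcp_rot: [3.14, -0.002, 0.147]
ft_force: [-0.7, -0.2, -1.7]
opening: 0.584
grip_force: 30.0
tcp [ 773.2 -222.6  140.9] px 292 97 [[336, 89], [326, 102], [290, 91], [290, 98], [325, 114], [335, 101]] [[-112.8, 214.9], [-93.1, 177.3], [-9.1, 177.1], [-9.2, 159.6], [-92.7, 147.0], [-112.8, 186.3]]
77 kkkkkkkkkkkkkkkkkkkkkkkkkkkkkkkkk...............................................
80 kkkkkkkkkkkkkkkkkkkkkkkkkkkkkkkkkkkkkkkk........................................
83 kkkkkkkkkkkkkkkkkkkkk##kkkkkkkkkkkkkkkkkkk#kkkkkkk..............................
86 kkkkkkkkkkkkkkkkkkkkk#k#kkkkkkkkkkkkkkkkkkkkkkkkkkkkkkkkkkkkk...................
89 kkkkkkkkkkkkkkkkkkkkkkkkkkkkkkkkkkkkkkkkkkkkkkkkkkkkkkkkkkkkkkkkk...............
92 kkkkkkkkkkkkkkkkkkkkkkkkkkkkkkkkkkkkkkkkkkk#kkkkkkkkkkkkkkkkkkk##...............
95 .......kkkkkkkkkkk###########kkkkkkkkkkkkkkkkkkkkkkkkkkkkkkk#####...............
98 .......kkkkkkkkkkk####################kkkkkkkkkkkkkkkkkkkk######................
101 ........kkkkkkkkkk...###########################kkkkkkkk########................
104 ..
[... 259 characters left out ...]
...........k...........................k##########........................
116 ...................................................k............................
119 ................................................................................
122 ................................................................................
125 ................................................................................
128 ....................................kkk.........................................
131 ..................................kkkkkkkkkkkkkk..........#...####.#............
134 ................................kkkkkkkkkkkkkkkkkkkkkkk####kkk#############.#...
[[322. 116.]
 [323. 100.]] 272
```

```bash
python3 - <<'E'
from h import *
go(652.5,-241.9,60,8.45)
c=env.read_camera('top'); hsv=cv2.cvtColor(c['img'],cv2.COLOR_BGR2HSV)
m=((hsv[...,0]<=21)&(hsv[...,1]>120)).astype(np.uint8); m=cv2.medianBlur(m,5); m[:, :360]=0; m[:145]=0; m[245:]=0; m[:,440:]=0
k=max(cv2.findContours(m,0,2)[0],key=cv2.contourArea); r=cv2.boxPoints(cv2.minAreaRect(k)); print(cv2.contourArea(k),r.tolist()); print(ray(c,r,60).round(1).tolist())
# expected top corners
e=np.radians(8.4);X=np.array([np.cos(e),np.sin(e),0]);Y=np.array([-X[1],X[0],0]);o=np.array([606,-248.8,30])
print(proj(c,[o+a*X+s*Y+[0,0,30+.2*a] for a,s in((50,22),(50,-22),(-50,-22),(-50,22))]).round(1).tolist())
E
```

```text
t 40.53 at [ 772.9 -222.5  139.7] 8.42 row [-121.9, 1.5, 79.7, -0.0]Traceback (most recent call last):
  File "<stdin>", line 5, in <module>
ValueError: max() iterable argument is empty
```

```bash
python3 -m crank '[[-30,0.5,0,0,30],[-60,1,0,0,30],[-90,1,0,0,30],[-115,1.5,0,0,30],[-122,1.5,10,0,30],[-122,1.5,40,0,30],[-122,1.5,60,0,30],[-122,1.5,74,0,30],[-122,1.5,78,0,30],[-122,1.5,78,0,30]]'
python3 -c "
from h import *
go(652.5,-241.9,53,8.45); side_tilt()"
```

```text
t: 41.42
eef_pos: [652.7, -241.8, 61.5]
tcp_rot: [-3.14, 0.003, 0.147]
ft_force: [0.1, -0.8, -1.0]
opening: 0.586
grip_force: 30.0
t 41.42 at [ 652.7 -241.8   61.5] 8.43 row [-0.2, 0.0, 8.5, -0.0]
tcp [ 653.3 -242.1   62.9] px 340 141 [[384, 138], [376, 150], [343, 139], [343, 144], [338, 151], [336, 150], [339, 157], [336, 155], [335, 159], [375, 173], [383, 161], [380, 158], [385, 157], [387, 161], [377, 177], [370, 174], [363, 176], [364, 172], [335, 162], [335, 185], [391, 185], [391, 148], [383, 146]] [[-104.8, 132.5], [-92.4, 95.4], [-16.3, 95.8], [-17.5, 82.4], [-7.5, 58.4], [-2.6, 59.4], [-11.3, 42.4], [-3.7, 45.2], [-2.2, 32.7], [-98.8, 32.0], [-111.5, 72.5], [-104.0, 77.8], [-114.2, 84.9], [-120.0, 76.1], [-104.9, 22.6], [-88.1, 24.2], [-72.9, 11.4], [-73.8, 24.0], [-2.9, 23.9], [-8.2, -46.6], [-139.0, 13.6], [-123.1, 113.2], [-105.7, 111.6]]
```

```bash
python3 -m crank '[[0,0,3,0,30],[0,0,6,0,30],[0,0,7,0,30],[0,0,8,0,30],[0,0,8,0,30]]'
python3 -m crank '[[0,0,1,0,30],[0,0,2,0,30],[0,0,2,0,30]]'
python3 -c "
from h import *
print(env.state()['ft_force'],env.state()['eef_pos']); print(edge([(375,173)],22))"
```

```text
t: 41.88
eef_pos: [653.2, -242.1, 55.5]
tcp_rot: [3.141, -0.0, 0.147]
ft_force: [-0.2, 0.0, -0.9]
opening: 0.584
grip_force: 30.0
t: 42.13
eef_pos: [653.4, -242.2, 53.6]
tcp_rot: [3.141, -0.0, 0.147]
ft_force: [-0.4, -0.2, 0.5]
opening: 0.582
grip_force: 30.0
[-0.37479425 -0.15737982  0.48979712] [ 653.35224703 -242.20293324   53.5866581 ]
[[-97.3  26.2]]
```

```bash
python3 -m crank '[[0,0,0.5,0,30],[0,0,1,0,30],[0,0,1,0,30]]'; python3 -m crank '[[0,0,0.5,0,30],[0,0,1,0,30],[0,0,1,0,30]]'
```

```text
t: 42.43
eef_pos: [653.5, -242.2, 53.5]
tcp_rot: [3.141, -0.001, 0.147]
ft_force: [-3.1, 1.3, 9.4]
opening: 0.584
grip_force: 30.0
t: 42.68
eef_pos: [653.6, -242.2, 53.5]
tcp_rot: [3.141, -0.001, 0.147]
ft_force: [-4.9, 1.8, 16.9]
opening: 0.585
grip_force: 30.0
```

```bash
python3 -m crank '[[0,0,-1,0,30],[0,0,-1.6,0,30],[0,0,-1.6,0,30]]'
python3 -m crank '[[0,0,0,0,56],[0,0,0,0,57],[0,0,0,0,58],[0,0,0,0,60],[0,0,0,0,63],[0,0,0,0,68],[0,0,0,0,74],[0,0,0,0,80]]'
python3 -m crank '[[0,0,-15,0,82],[0,0,-50,0,86],[0,0,-90,0,90],[0,0,-120,0,90],[40,0,-140,0,90],[80,0,-140,0,90],[120,0,-140,0,90],[120,0,-140,0,90]]'
python3 - <<'E'
from h import *
c=env.read_camera('side'); p=np.array([653.5,-242.2,53.5])
m=cv2.inRange(cv2.cvtColor(c['img'],cv2.COLOR_BGR2HSV),np.array((2,60,25)),np.array((28,255,255)))
for v in range(120,200,3): print(v,''.join('#' if m[v,u] else '.' if c['img'][v,u].max()>75 else 'k' for u in range(310,415)))
cv2.imwrite('pics/z.png',c['img'])
E
```

```text
t: 42.93
eef_pos: [653.4, -242.2, 53.5]
tcp_rot: [3.141, -0.001, 0.147]
ft_force: [-1.9, 0.7, 7.6]
opening: 0.585
grip_force: 30.0
t: 43.6
eef_pos: [653.2, -242.1, 52.8]
tcp_rot: [3.142, 0.0, 0.147]
ft_force: [0.0, 0.9, -0.2]
opening: 0.794
grip_force: 0.0
t: 44.27
eef_pos: [776.9, -222.7, 191.9]
tcp_rot: [3.141, -0.003, 0.149]
ft_force: [0.3, 0.3, -0.4]
opening: 0.947
grip_force: 0.0
120 ....................................................................k#kkkkkkkkkkkkkkkkkkkkkkkkkkkkkkkkkkk
123 .....................................................................k#k##k##kkk#kkkkkkkkkkkkkkkkkkk#kkkk
126 .....................................kkkkk............................kkkkkk#kk#kkkkkkkkkkkkkkkkkkkkkkkkk
129 kkkk.................###...........kkkkkkkkkkkkkkkkk...................k#kkkkk#k#kkkkkkkkkkkkkkkkkkkkkkkk
132 kkkkkkkkkkkkkk.....############.#kkkkkkkk#kkkkkkkkkkkkkkkkkkk............#kkkkkkk#kkkkkkkkkkkkkkkkkkkkkkk
135 kkkkkkkkkkkkkkkkk####..########kkkkkkkkk#kkkkkkkkkkkkkkkkkkkkkkkkkkkkkk..k#kkk#kk#kkkkkkkk#kkkkkkkkkkkkkk
138 kkkkkkkkkkk....############.kkkkkkkkkkkkkkkk#kkk
[... 1557 characters left out ...]
######################kkkkk##k##kk##kkkk
183 ..................kk#################################################################kkkk...k#kkkkk#kkkkk
186 ..........................################################################k.k#######kkkk.....k#########kk
189 ....................................###############################################kkk........k#kkk#kk#kk
192 .......................k....................######################################kk...........kk##kkkkk#
195 ............................k..............k.......k#############################kk.............k#k#kkk#k
198 .......................k.............................k.kkkk####################kkkkkk.............k##k#kk
```

```bash
python3 - <<'E'
from h import *
e=np.radians(8.4);X=np.array([np.cos(e),np.sin(e),0]);Y=np.array([-X[1],X[0],0]);o=np.array([606,-248.8,0])
for n in('side','top'):
    c=env.read_camera(n); v=c['img'].max(2); ex=proj(c,[o+a*X+s*Y+[0,0,93] for a,s in((45,28),(45,-28),(-45,-28),(-45,28))])
    w=np.zeros_like(v); cv2.fillConvexPoly(w,ex.astype(np.int32),1); w=cv2.dilate(w,np.ones((13,13)))
    m=((v<62)*w).astype(np.uint8); m=cv2.morphologyEx(m,cv2.MORPH_OPEN,np.ones((5,5)))
    k=max(cv2.findContours(m,0,2)[0],key=cv2.contourArea); q=cv2.approxPolyDP(k,4,True)[:,0]
    print(n,'exp',ex.round().tolist(),'got',q.tolist(), cv2.contourArea(k),cv2.contourArea(ex.astype(np.float32)))
    r=ray(c,cv2.boxPoints(cv2.minAreaRect(k)) if n=='top' else q,93)-o; print([( round(float(p@X),1),round(float(p@Y),1)) for p in r])
E
```

```text
side exp [[337.0, 138.0], [347.0, 124.0], [385.0, 136.0], [376.0, 151.0]] got [[339, 136], [358, 152], [378, 155], [382, 150], [380, 135], [347, 126]] 783.0 678.5740744143259
[(44.4, 19.2), (-12.7, 48.9), (-53.5, 38.0), (-55.2, 18.9), (-33.3, -26.2), (43.0, -21.2)]Traceback (most recent call last):
  File "<stdin>", line 7, in <module>
ValueError: max() iterable argument is empty
```

```bash
python3 -m crank '[[-60,-330,-60,0,90],[-60,-330,-60,0,90],[-60,-330,-60,0,90],[-60,-330,-60,0,90],[-60,-330,-60,0,90],[-60,-330,-60,0,90],[-60,-330,-60,0,90],[-60,-330,-60,0,90],[-60,-330,-60,0,90],[-60,-330,-60,0,90]]'
python3 - <<'E'
from h import *
e=np.radians(8.4);X=np.array([np.cos(e),np.sin(e),0]);Y=np.array([-X[1],X[0],0]);o=np.array([606,-248.8,0])
c=env.read_camera('top'); h=cv2.cvtColor(c['img'],cv2.COLOR_BGR2HSV); ex=proj(c,[o+a*X+s*Y+[0,0,93] for a,s in((45,28),(45,-28),(-45,-28),(-45,28))]); print(ex.round().tolist())
for v in range(140,252,4): print(v,''.join('b' if 95<h[v,u,0]<130 and h[v,u,1]>70 else 'k' if h[v,u,2]<75 else 'o' if h[v,u,0]<=16 and h[v,u,1]>90 else 'p' if h[v,u,0]<=21 and h[v,u,1]>90 else '.' for u in range(345,450)))
m=(h[...,2]<75).astype(np.uint8); m=cv2.morphologyEx(m,cv2.MORPH_OPEN,np.ones((7,7))); k=[k for k in cv2.findContours(m,0,2)[0] if cv2.pointPolygonTest(k,tuple(map(float,ex.mean(0))),False)>0]
for kk in k:
    r=cv2.boxPoints(cv2.minAreaRect(kk)); print(r.round(1).tolist(),[(round(float((p-o)@X),1),round(float((p-o)@Y),1)) for p in ray(c,r,93)])
E
```

```text
t: 45.25
eef_pos: [662.6, 94.9, 254.5]
tcp_rot: [3.141, -0.002, 0.15]
ft_force: [0.6, -0.4, 0.4]
opening: 0.948
grip_force: 0.0
[[384.0, 167.0], [413.0, 163.0], [422.0, 208.0], [394.0, 213.0]]
140 .........................................................................................................
144 .........................................................................................................
148 .........................................................................................................
152 .........................................................................................................
156 .........................................................................................................
160 .........................................................................................................
164 .........................................................................................................
168 ................................................pp.pp..kkkkkkkkkkkk......................................
172 .......................
[... 1687 characters left out ...]
.............................................
236 .........................................................................................................
240 ....................pp...................................................................................
244 .....................p...................................................................................
248 .........................................................................................................
[[382.0, 171.10000610351562], [412.79998779296875, 165.60000610351562], [420.79998779296875, 211.1999969482422], [390.1000061035156, 216.60000610351562]] [(38.6, 33.8), (39.4, -26.7), (-50.0, -23.9), (-50.7, 35.8)]
```

```bash
python3 - <<'E'
from h import *
e=np.radians(8.4);X=np.array([np.cos(e),np.sin(e),0]);Y=np.array([-X[1],X[0],0]);o=np.array([606,-248.8,0])
c=env.read_camera('side'); h=cv2.cvtColor(c['img'],cv2.COLOR_BGR2HSV)
for v in range(118,186,2): print(v,''.join('b' if 95<h[v,u,0]<130 and h[v,u,1]>70 else 'k' if h[v,u,2]<48 else 'o' if h[v,u,2]<90 and h[v,u,1]>85 else '-' if h[v,u,2]<100 else '.' for u in range(315,400)))
P=lambda L:proj(c,[o+a*X+s*Y+[0,0,z] for a,s,z in L]).round().astype(int).tolist()
print('padded exp top left thin/thick, bottom left thin/thick, top right thin/thick',P([(45,28,93),(-45,28,93),(45,28,69),(-45,28,52),(45,-28,93),(-45,-28,93)]))
print('plain left: bottom thick/thin, top thick/thin; right thin bottom',P([(50,22,30),(-50,22,30),(50,22,70),(-50,22,50),(-50,-22,30)]))
w=env.read_camera('wrist'); print(w['pose'][:3,3])
E
```

```text
118 .....................................................................................
120 .....................................................................................
122 .....................................................................................
124 .....................................................................................
126 ...............................--k-k-................................................
128 ..............................-k-------k-k--.........................................
130 .............................------------k-----k---..................................
132 ............................k----k----k-----k-------kkk--............................
134 ..........................---------------k--k--k----------k----......................
136 .........................--k------------------kk--k-k-kk-k---k---kk---...............
138 .......................-k--------------k--k--------------------------k...............
140 .......................kkkk-------------------k--k--k-----k-k-------k-...............
142 ................
[... 1576 characters left out ...]
......................-
178 --oooo-ooooooo-oo------o..........................................................---
180 ...------ooooooooooo----------....................................................---
182 ........-----ooooo-oo---oo---------..............................................--k-
184 ..............---o-o-ooo--ooooo-o--------......................................-----.
padded exp top left thin/thick, bottom left thin/thick, top right thin/thick [[337, 138], [376, 151], [336, 147], [374, 165], [347, 124], [385, 136]]
plain left: bottom thick/thin, top thick/thin; right thin bottom [[334, 158], [375, 172], [335, 144], [377, 165], [382, 160]]
[736.29105928 103.49111651 404.04354894]
```

```bash
python3 -c "
from cell import env
print(env.state()['t'], env.job_done())"
```

```text
the job is handed in; nothing more can be done
45.4 None
```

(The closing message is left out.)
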